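# Book in the tool holders with the hand scanner

## Task

Book in the tool holders on the bench: with the hand scanner read each holder's label, red first, then yellow, then blue (one colour may be missing), set all the holders down gently, upright, in whichever of the two trays is still empty, and then read the label on that tray's yellow sign. For each reading hold the scanner about 10 cm off, square to the label and steady for two seconds; finish with it standing upright in the middle of its charging pad, and do not knock the tape roll or the wrench aside.

Things in the scene. Friction and masses are not known exactly. Their poses are not given: they have to be found in the camera images.
- red: red tool holder: aluminium base 100 x 56 x 16 mm (its x, y, z) with a red upright grip rib 40 x 24 mm, centred at x = +22 mm on the body's x axis, reaching from the base up to z = 80 mm: grip the rib across its 24 mm (y) from above. At the -x end a face sloped at 45 degrees carries a white bar label. 0.3 to 0.6 kg. Origin: centre of the underside, z up. None if absent in this run
- label_red (a point): centre of the bar label on the red holder, 40 x 44 mm, at (-26, 0, 46) mm in the holder's frame. z axis: straight out of the label, i.e. the holder's -x and up at 45 degrees. None if absent
- yellow: yellow tool holder: aluminium base 100 x 56 x 16 mm (its x, y, z) with a yellow upright grip rib 40 x 24 mm, centred at x = +22 mm on the body's x axis, reaching from the base up to z = 80 mm: grip the rib across its 24 mm (y) from above. At the -x end a face sloped at 45 degrees carries a white bar label. 0.3 to 0.6 kg. Origin: centre of the underside, z up. None if absent in this run
- label_yellow (a point): centre of the bar label on the yellow holder, 40 x 44 mm, at (-26, 0, 46) mm in the holder's frame. z axis: straight out of the label, i.e. the holder's -x and up at 45 degrees. None if absent
- blue: blue tool holder: aluminium base 100 x 56 x 16 mm (its x, y, z) with a blue upright grip rib 40 x 24 mm, centred at x = +22 mm on the body's x axis, reaching from the base up to z = 80 mm: grip the rib across its 24 mm (y) from above. At the -x end a face sloped at 45 degrees carries a white bar label. 0.3 to 0.6 kg. Origin: centre of the underside, z up. None if absent in this run
- label_blue (a point): centre of the bar label on the blue holder, 40 x 44 mm, at (-26, 0, 46) mm in the holder's frame. z axis: straight out of the label, i.e. the holder's -x and up at 45 degrees. None if absent
- scanner: hand scanner, 0.25 kg, standing upright on its flat black foot (64 x 56 x 10 mm, x, y, z). Orange handle 36 x 28 mm (x, y), centred at x = -8 mm, from the foot up to z = 155 mm: grip it across the 28 mm (y) from above at about z = 130 mm. A grey head at half height (below z = 109 mm) points forward (+x) and down at 45 degrees. Origin: centre of the foot's underside, z up
- window (a point): centre of the scanner's window, at (43, 0, 54) mm in the scanner's frame. x axis: the viewing line, out of the window (scanner's +x and down at 45 degrees). It reads a label 60 to 140 mm away along this line (100 is ideal), within 15 mm of the line, looked at within 20 degrees of square on; the reading takes 1.5 s without a break
- pad: fixed black charging pad 120 x 100 x 8 mm (x, y, z) with a green light; origin: centre of the underside, so a scanner standing on it has its origin 8 mm above
- tray_left: fixed grey open tray on the robot's left (+y) side, outside 270 x 152 x 25 mm (x, y, z), walls 6 mm, inner floor 6 mm above the table (a 1 mm green liner may lie on it: then 7 mm). Room for three holders side by side, 82 mm apart along x, long sides along y. Origin: centre of the underside
- label_tray_left (a point): centre of the bar label (60 x 44 mm) on this tray's fixed yellow sign, at (0, 105, 100) mm in the tray's frame. z axis: out of the label, up and across the tray at 45 degrees. The sign stands along the tray's outer long side, top edge 120 mm high. A scanner reading from 100 mm hangs over the tray, foot about 117 mm above the table, clear of holders there
- tray_right: fixed grey open tray on the robot's right (-y) side, outside 270 x 152 x 25 mm (x, y, z), walls 6 mm, inner floor 6 mm above the table (a 1 mm green liner may lie on it: then 7 mm). Room for three holders side by side, 82 mm apart along x, long sides along y. Origin: centre of the underside
- label_tray_right (a point): centre of the bar label (60 x 44 mm) on this tray's fixed yellow sign, at (0, -105, 100) mm in the tray's frame. z axis: out of the label, up and across the tray at 45 degrees. The sign stands along the tray's outer long side, top edge 120 mm high. A scanner reading from 100 mm hangs over the tray, foot about 117 mm above the table, clear of holders there
- full_load: three finished dark steel dies, fixed, 36 mm tall, filling one of the two trays; origin: centre of their underside, at that tray's centre (the tray whose centre it shares is full)
- tape: bystander: blue roll of tape lying flat, 72 mm diameter, 22 mm tall; origin under its centre
- wrench: bystander: steel wrench lying flat, 140 mm long along its x
Mind the look-alikes: they are no part of the job. What is shaped like the scanner but purple is not meant. Leave any purple look-alike of the red alone.

How it is judged:
By the outcome, as a careful person would: the job done as asked, in the order asked, and still so for the second after the job is handed in, with the robot touching nothing.
Of red, yellow, blue only 2 to 3 are there at a start; the rules pass over those that are not, and their reading is None.
At some moment in a run one of red, yellow, blue may be knocked a few centimetres aside while the robot is not near it.
It also fails if it takes over 210 s, if anything falls off the work surface, if the arm or the gripper's body presses on something with over 40 N, if the wrist force passes 120 N, or if a joint passes its speed limit or range.

## Robot

A 6-joint arm with a two-finger parallel gripper is mounted at the origin on the work surface. World frame = base frame: x ahead of the robot, y to its left, z up, the work surface at z = 0. Lengths are in mm, angles in rad, forces in N, time in s.
With the tool pointing down it reaches from about 350 to 875 mm from the base axis. Payload 15.5 kg.
Tool frame: the origin (TCP) lies midway between the tips of the shut fingers; the grasp point (between the pads) lies bot.hold_point_z behind it (bot.hold_point_z is the distance from the TCP to the grasp point, in mm); z points along the fingers, y is the line along which they close (so a half turn about z gives the same grasp; the last joint's range is limited). The gripper opens to 85 mm and grips with 20 to 120 N. Pads are 22 mm wide; open, the fingers measure 114 mm over their backs; the gripper's body (76 mm by 85 mm) begins 54 mm behind the grasp point. The pads swing forward as they close: fully open they stand 13 mm farther back than shut.
Start: joints at [1.073, 0.494, 1.345, -0, 1.302, -0.096], TCP at [244.993, 574.983, 231.277] pointing down, gripper open.
Joint ranges: [-2.91, 2.91], [-0.82, 2.16], [0.22, 2.67], [-1.22, 4.37], [0.12, 2.79], [-3.08, 3.08]. Speed limits (rad/s): [1.89, 1.89, 2.57, 3.01, 3.01, 3.01].

## Interface

Orientations are given as a unit quaternion [w, x, y, z].
In Python, from rig import bot gives the robot as it stands.
- The arm moves only by the shell command python3 -m handwheel 'ROWS' [FORCE]. ROWS is JSON, a list of rows, each an object with "travel": the shift along the tool's x, y, z normalised to -1 to 1, where 1 is 120 mm, a list of three; "rot": the turn, a rotation vector about the tool's x, y, z normalised to -1 to 1, where 1 is 180 degrees, a list of three; "grip": the gripper command: -1 is shut, 1 is fully open, values between are in proportion. In form: [{"travel": [dx, dy, dz], "rot": [rx, ry, rz], "grip": grip}, ...]. A call has 1 to 20 rows; each row is the pose to reach, as a shift and turn from the pose commanded when the call began, along the tool's axes at that moment, turning the shorter way round; what a row does not reach only later rows make up. A row lasts 1/8 s, in which the tool goes at most 62.5 mm and 10.7 degrees, less where a joint would pass 70% of its speed; a pose out of reach is approached as far as the arm can. A call with a number of a shift or a turn outside -1 to 1 is refused whole. A call with a gripper value outside its range is refused whole. The fingers move at their own pace and stop on an object; FORCE is the grip in N (left out, the last holds). Time passes only in rows, so rows that repeat a pose let the fingers close. It gives the time, the measured TCP pose, the force, the opening and the grip force at its end, in the units of the state.
- bot.observe(): the state, without advancing time (a new reading comes with each control period).
- bot.get_image(name): name is "scene" or "side" or "wrist"; returns a dict with "color" (400x640x3 uint8, red, green, blue), "fx", "fy", "cx", "cy" (pixels), "position" and "attitude" of the camera in the world; the wrist camera has in their place "tool_from_camera" (4x4, takes a point from camera to tool coordinates, whose origin is the TCP and whose axes are the flange's). Camera axes: x right, y down, z forward; pixel columns grow to the right and rows downward; lengths in mm; the calibration is good to about 2 mm. A picture is of the moment at which its call begins: read the wrist's pose just before it. There is no depth.
- bot.close_job(): hands the job in; it is judged then, once.
The state is a dict: "time": time; "joint_pos": joint angles; "qvel": joint speeds; "effort": joint torques, N m; "position": TCP position; "orientation": TCP orientation; "ft_force": force on the tool from outside, world axes, zero at the start; "torque": the same for the moment, N m; "gripper_width": opening from 0.0 (shut) to 1.0 (fully open); "grasp_force": force on a finger pad.
Only numpy, scipy, OpenCV 4.12 (cv2) and the standard library are available. Lean on these libraries where they do the work, as an engineer would, in place of code of your own. Each camera call takes 0.05 s, during which the arm holds its last target. There are 200 camera calls.

## Working session

There is one attempt and no reset: what is moved stays moved. The work goes in short steps, Python scripts to look and compute and a shell command to move; the robot and the scene stay as the last step left them, time stands still between calls to the robot, and variables do not carry over. Pictures are saved under pics/ and viewed, at most 14 in all, crops included, and the job is handed in when it is done.

```bash
ls; mkdir -p pics; python3 - <<'E'
from rig import bot
import cv2
s=bot.observe();print(s, bot.hold_point_z)
for n in("scene","side"):
    im=bot.get_image(n);cv2.imwrite(f"pics/{n}0.png",im["color"][:,:,::-1]);print(n,{k:v for k,v in im.items() if k!="color"})
E
```

```text
pics
{'time': 0.0, 'joint_pos': array([ 1.07251424e+00,  4.94184579e-01,  1.34613036e+00, -2.07795208e-06,
        1.30249892e+00, -9.54925669e-02]), 'qvel': array([ 4.14607241e-04, -1.29632258e-04,  8.32456259e-04, -4.44167529e-06,
        1.30812448e-04,  1.10953745e-03]), 'effort': array([ 6.21119107e-04, -8.82157302e+01, -3.83855438e+01, -1.03593543e-04,
        1.04042923e-02,  6.50039084e-06]), 'position': array([244.81229019, 574.66779827, 230.69964663]), 'orientation': array([-1.77671359e-04,  2.00035788e-01,  9.79788401e-01, -5.84183982e-04]), 'ft_force': array([-0.35513459, -0.54873004, -0.36543733]), 'torque': array([-0.03007577,  0.00719564, -0.02378535]), 'grasp_force': 0.0, 'gripper_width': 1.0033635378301529} 18.700000000000003
scene {'fx': 423.7761420765413, 'fy': 423.7761420765413, 'cx': 322.5190121945855, 'cy': 199.19252649322348, 'position': array([1206.58270446,  577.39033838,  755.24001151]), 'attitude': array([-0.19403654,  0.36614008,  0.81628421, -0.40245665])}
side {'fx': 429.6298367877772, 'fy': 429.6298367877772, 'cx': 316.5029482064071, 'cy': 197.03616281602763, 'position': array([  -12.29304533, -1038.31817804,   844.57422102]), 'attitude': array([-0.46632472,  0.85077669, -0.21763767,  0.10655574])}
```

View pics/scene0.png

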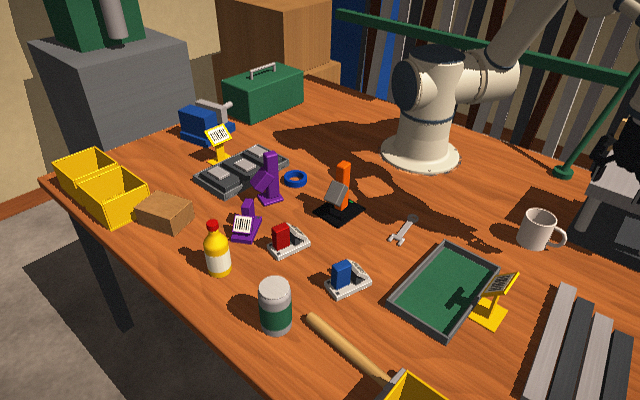

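View pics/side0.png

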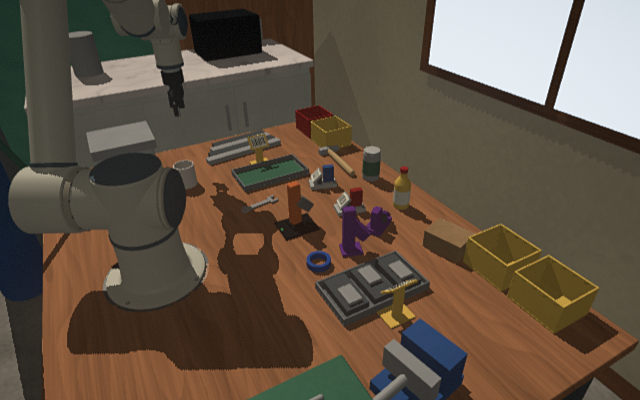

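The robot stands at upper right in the scene view, so image right is +y.
- **Holders:** red is at scene (283,240) and blue at (345,280). No yellow holder is visible.
- **Scanner and trays:** the orange scanner is on the black pad at (343,190). The empty green tray at (445,290) is tray_left. The full tray is at (240,170).
- **Look-alikes:** a purple scanner at (268,178) and a purple holder at (245,222). Both are to be left alone.

Next I'll enlarge to confirm this and pick points.

```bash
python3 - <<'E'
import cv2
a=cv2.imread("pics/scene0.png")[155:315,220:400];cv2.imwrite("pics/c1.png",cv2.resize(a,None,fx=3.75*800/800,fy=3.75,interpolation=cv2.INTER_CUBIC))
a=cv2.imread("pics/side0.png")[135:275,225:425];cv2.imwrite("pics/c2.png",cv2.resize(a,None,fx=4,fy=4,interpolation=cv2.INTER_CUBIC))
E
```

```text
(no output)
```

View pics/c1.png

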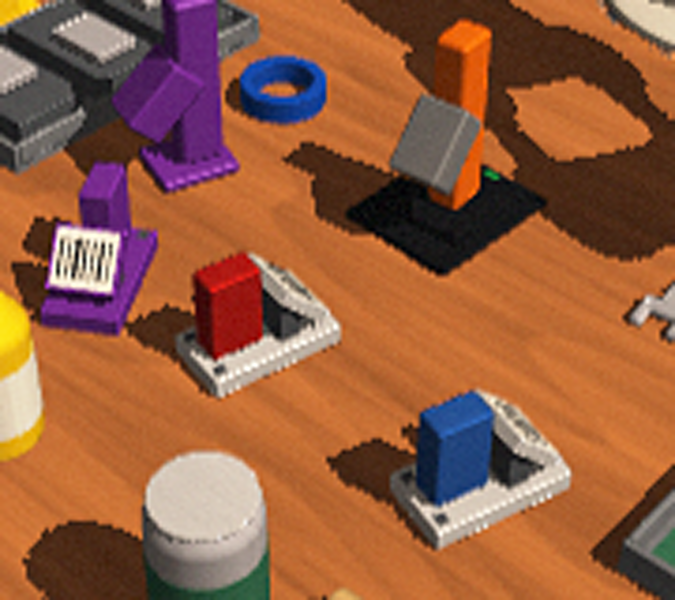

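View pics/c2.png

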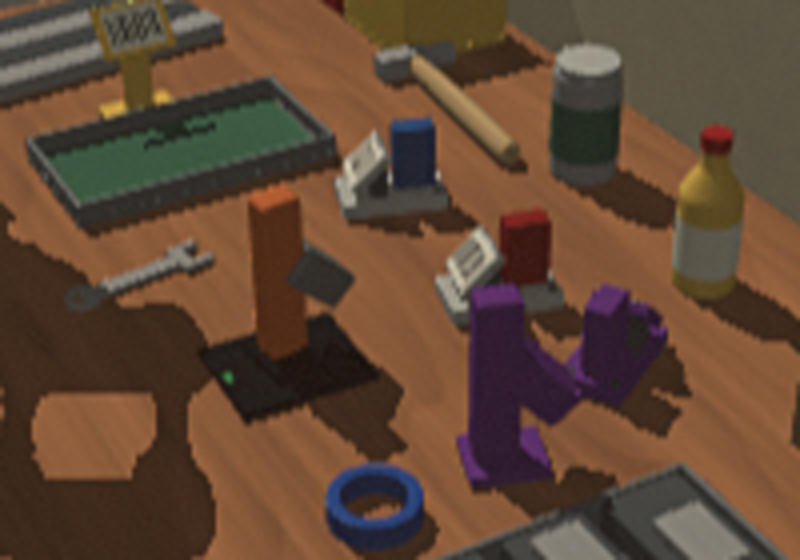

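The crops confirm it. The red and blue holders have aluminium bases and labels facing the robot (-x). The purple holder and purple scanner are the look-alikes. The orange-handled scanner stands on the black pad with its green light. The green-lined tray is empty and there is no yellow holder. Now I'll fit poses from corner picks in both views.

```bash
cat >lib.py <<'E'
import numpy as np, cv2, json
from scipy.spatial.transform import Rotation as R
from scipy.optimize import least_squares
q=lambda w:R.from_quat([w[1],w[2],w[3],w[0]])
def cam(im,state=None):
    K=(im["fx"],im["fy"],im["cx"],im["cy"])
    if "position" in im: return K,q(im["attitude"]).as_matrix(),np.array(im["position"])
    T=np.array(im["tool_from_camera"]);Rt=q(state["orientation"]).as_matrix()
    return K,Rt@T[:3,:3],Rt@T[:3,3]+state["position"]
def proj(c,P):
    K,Rm,t=c;p=(np.atleast_2d(P)-t)@Rm
    return np.c_[K[0]*p[:,0]/p[:,2]+K[2],K[1]*p[:,1]/p[:,2]+K[3]]
def place(v,P): # v=x,y,yaw,z
    return R.from_euler("z",v[2]).apply(np.array(P,float))+[v[0],v[1],v[3]]
def fit(obs,x0,zfree=True,z=0):
    """obs: list of (cam, model Nx3, pix Nx2)"""
    def f(v):
        v=v if zfree else np.r_[v,z]
        return np.concatenate([(proj(c,place(v,M))-u).ravel() for c,M,u in obs])
    r=least_squares(f,(list(x0)+[z])[:4 if zfree else 3],loss="soft_l1",x_scale=[100,100,.3,30][:4 if zfree else 3])
    return r.x,np.round(f(r.x).reshape(-1,2),1)
def ray(c,uv,z):
    K,Rm,t=c;d=Rm@[(uv[0]-K[2])/K[0],(uv[1]-K[3])/K[1],1];return t+d*(z-t[2])/d[2]
def save(im,fn,box=None,k=1):
    a=im["color"][:,:,::-1]
    if box: a=a[box[1]:box[3],box[0]:box[2]]
    cv2.imwrite(fn,cv2.resize(a,None,fx=k,fy=k,interpolation=cv2.INTER_CUBIC))
E
cat >p1.py <<'E'
from rig import bot
from lib import *
C={n:cam(bot.get_image(n)) for n in("scene","side")}
A=lambda *l:np.array(l)/3.75+[220,155]
B=lambda *l:np.array(l)/4+[225,135]
H={'+-':(50,-28,8),'++':(50,28,8)}
def tri(a,b):
    f=lambda X:np.r_[(proj(C["scene"],X)-a).ravel(),(proj(C["side"],X)-b).ravel()]
    r=least_squares(f,[550,50,20]);return np.round(r.x),np.round(r.fun,1)
print("red rib top",tri(A((230,272))[0],B((525,218))[0]))
print("blue rib top",tri(A((455,410))[0],B((413,126))[0]))
print("scanner top",tri(A((464,35))[0],B((274,196))[0]))
for n,s,d,x0 in (("red",A((178,340),(220,394),(340,332)),B((440,283),(560,296),(463,326)),(550,50,0)),("blue",A((392,480),(438,547),(571,475)),B((337,190),(448,208),(347,220)),(600,150,0))):
    print(n,fit([(C["scene"],[(50,-28,8),(50,28,0),(-50,28,8)],s),(C["side"],[(-50,28,10),(50,-28,5),(-50,-28,0)],d)],x0))
    print(n,fit([(C["scene"],[(50,-28,8),(50,28,0),(-50,28,8)],s),(C["side"],[(-50,28,10),(50,-28,5),(-50,-28,0)],d)],x0,False,0))
pa=A((348,212),(443,272),(547,200));pb=B((200,352),(248,420),(380,378),(328,315))
for k in range(3): print("pad scene",ray(C["scene"],pa[k],8))
for k in range(4): print("pad side",ray(C["side"],pb[k],8))
t=[(445,240),(499,275),(388,303),(446,341)]
for k in t: print("tray scene",ray(C["scene"],k,25))
for k in B((27,145),(272,79),(340,150),(80,215)): print("tray side",ray(C["side"],k,25))
for k in ((293,178),(403,230)): print("tape/wrench",ray(C["scene"],k,10))
print("purple",ray(C["scene"],A((190,170))[0],0),ray(C["scene"],A((85,315))[0],0))
E
python3 p1.py; python3 - <<'E'
from rig import bot
im=bot.get_image("wrist");print({k:v for k,v in im.items() if k!="color"})
E
```

```text
red rib top (array([670.,  -4.,  76.]), array([-0.2,  0. , -0.3, -0.1]))
blue rib top (array([668., 183.,  76.]), array([-0.1,  0. , -0.1, -0. ]))
scanner top (array([447.,   7., 159.]), array([-0.,  0., -0., -0.]))
red (array([ 6.49283477e+02, -1.01834095e+00, -1.89625133e-01,  6.26176228e-02]), array([[-1.2,  0.4],
       [-0.1,  0.8],
       [ 0.2, -1.5],
       [-1.6, -0.6],
       [ 1.3,  0.7],
       [-1.9, -0.1]]))
red (array([ 6.49271909e+02, -1.01188231e+00, -1.90196480e-01]), array([[-1.2,  0.4],
       [-0.1,  0.8],
       [ 0.2, -1.5],
       [-1.6, -0.6],
       [ 1.3,  0.7],
       [-1.9, -0.1]]))
blue (array([ 6.45860638e+02,  1.90009134e+02, -2.88898343e-01, -4.05820617e+00]), array([[-1. , -0.1],
       [-0.1,  0.5],
       [-0.1, -0.1],
       [-1.2, -1.2],
       [-0.1, -0.4],
       [-0.9,  1.1]]))
blue (array([ 6.48005104e+02,  1.91519847e+02, -2.86185088e-01]), array([[-1.1, -0.4],
       [-0. ,  0.3],
       [ 0. , -0.5],
       [-1. , -2.4],
       [ 0.3, -1.6],
       [-0.6, -0.2]]))
pad scene [508.35348098 -45.20771145   8.        ]
pad scene [513.36409041  
[... 661 characters left out ...]
 270.22034958  25.        ]
tape/wrench [ 427.54192901 -201.69107688   10.        ]
tape/wrench [405.08301589 187.94504084  10.        ]
purple [ 545.67912312 -178.4631279     0.        ] [ 7.10898056e+02 -1.09777891e+02 -1.13686838e-13]
{'fx': 280.9479143598421, 'fy': 280.9479143598421, 'cx': 322.1343049331444, 'cy': 203.0980980285507, 'tool_from_camera': array([[ 1.88921826e-03, -9.53890938e-01, -3.00147479e-01,
         7.69356351e+01],
       [ 9.99998174e-01,  1.88876142e-03,  2.91664610e-04,
         2.25174919e-01],
       [ 2.88690751e-04, -3.00147482e-01,  9.53892764e-01,
        -1.43251726e+02],
       [ 0.00000000e+00,  0.00000000e+00,  0.00000000e+00,
         1.00000000e+00]])}
```

```bash
python3 -m handwheel '[{"travel":[0,0,-0.5],"rot":[0,0,-0.06],"grip":1},{"travel":[0,0,-0.8],"rot":[0,0,-0.128],"grip":1},{"travel":[0,0,-0.8],"rot":[0,0,-0.128],"grip":1},{"travel":[0,0,-0.8],"rot":[0,0,-0.128],"grip":1}]'
for i in 1 2 3 4; do python3 -m handwheel '[{"travel":[-0.24,-0.5,0],"rot":[0,0,0],"grip":1},{"travel":[-0.49,-0.99,0],"rot":[0,0,0],"grip":1},{"travel":[-0.49,-0.99,0],"rot":[0,0,0],"grip":1}]'; done
python3 -m handwheel '[{"travel":[0,0,0],"rot":[0,0,0],"grip":1},{"travel":[0,0,0],"rot":[0,0,0],"grip":1},{"travel":[0,0,0],"rot":[0,0,0],"grip":1}]'
python3 - <<'E'
from rig import bot
from lib import *
import pickle
s=bot.observe();im=bot.get_image("wrist");save(im,"pics/w1.png");pickle.dump((s,im),open("w1.pkl","wb"));print(s["time"],s["position"],s["orientation"],s["joint_pos"])
E
```

```text
time: 0.75
position: [244.8, 574.6, 326.5]
orientation: [-0.0, 0.001, 1.0, -0.0]
ft_force: [-0.3, 0.6, -0.2]
gripper_width: 1.0
grasp_force: 0.0
time: 1.12
position: [304.5, 452.9, 326.2]
orientation: [-0.001, 0.003, 1.0, -0.001]
ft_force: [0.1, 1.0, -0.3]
gripper_width: 1.004
grasp_force: 0.0
time: 1.5
position: [363.3, 334.7, 326.4]
orientation: [-0.001, 0.003, 1.0, -0.001]
ft_force: [-0.4, 0.5, 0.7]
gripper_width: 1.002
grasp_force: 0.0
time: 1.88
position: [422.2, 216.4, 326.5]
orientation: [-0.001, 0.003, 1.0, -0.0]
ft_force: [-1.3, 0.6, 0.1]
gripper_width: 0.999
grasp_force: 0.0
time: 2.25
position: [481.1, 98.0, 326.4]
orientation: [-0.001, 0.002, 1.0, -0.0]
ft_force: [0.0, 1.4, 0.9]
gripper_width: 1.005
grasp_force: 0.0
time: 2.62
position: [479.4, 100.9, 327.3]
orientation: [-0.0, -0.001, 1.0, 0.0]
ft_force: [0.6, -0.4, 0.3]
gripper_width: 1.0
grasp_force: 0.0
2.625 [479.41200033 100.85309593 327.27858032] [-5.39783556e-05 -5.00965971e-04  9.99999871e-01  7.02761326e-05] [ 8.52837877e-02  2.11881203e-01  1.51846935e+00  1.51106353e-04
  1.41133777e+00 -1.48653847e+00]
```

View pics/w1.png

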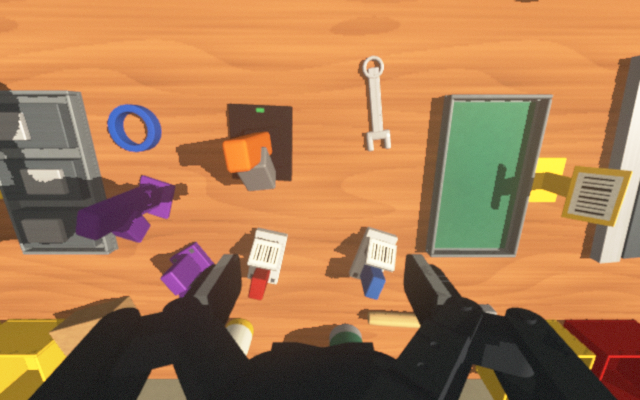

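The wrist view has +x downward and +y to the right:
- scanner at (247,158) on the pad (228–293, 104–180)
- red holder at (265,260), blue at (375,260)
- empty green tray (432–550, 95–257), sign label at (597,193)
- wrench (375,100), tape (133,127)

Next, crops for accurate picks.

```bash
python3 - <<'E'
import pickle
from lib import *
s,im=pickle.load(open("w1.pkl","rb"))
save(im,"pics/w1a.png",(215,95,415,305),2.85);save(im,"pics/w1b.png",(425,85,635,265),3.3)
E
```

```text
(no output)
```

View pics/w1a.png

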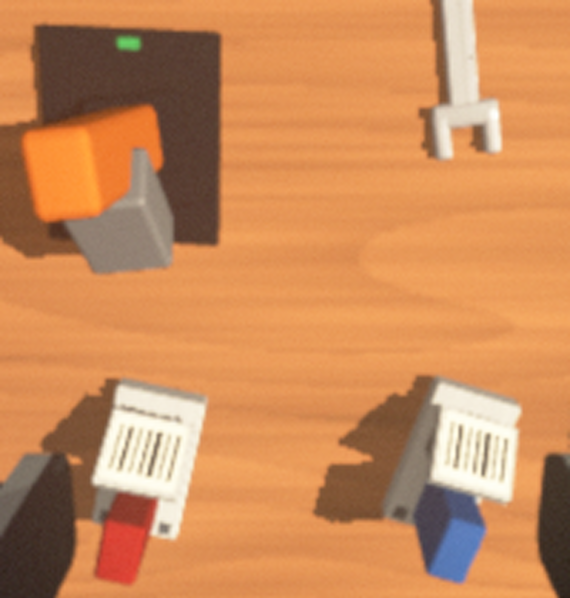

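View pics/w1b.png

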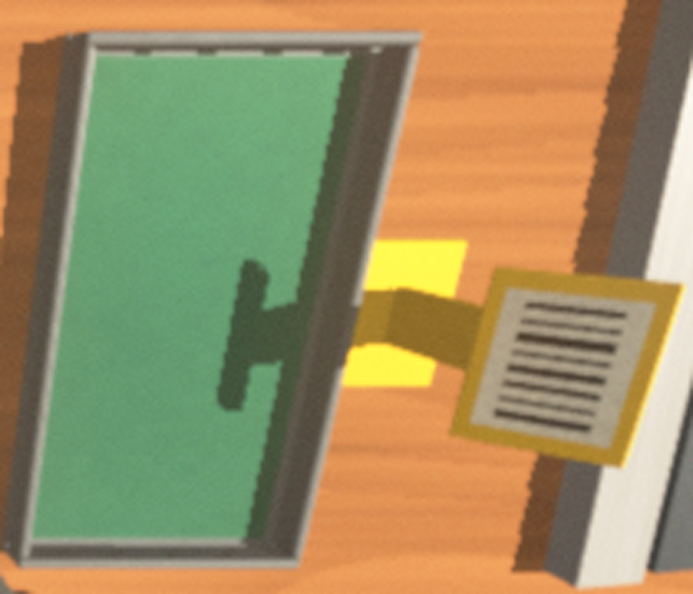

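```bash
cat >p2.py <<'E'
from rig import bot
from lib import *
import pickle
s,im=pickle.load(open("w1.pkl","rb"));W=cam(im,s)
C={n:cam(bot.get_image(n)) for n in("scene","side")}
h=lambda k,o:(lambda *l:(np.array(l)+.5)/k-.5+o)
A=h(3.75,[220,155]);B=h(4,[225,135]);a=h(2.85,[215,95]);b=h(3.3,[425,85])
HM=[(-50,-28,16),(-50,28,16),(-26,0,46),(42,-12,80),(42,12,80)]
J={
"red":(HM+[(50,28,16)],a((118,382),(207,398),(145,453),(97,572),(133,583),(176,538)),(650,0,-.2),0,[("scene",[(22,0,80),(50,28,0)],A((230,272),(220,394))),("side",[(22,0,80),(50,-28,5),(-50,-28,0)],B((525,218),(560,296),(463,326)))]),
"blue":(HM+[(50,-28,16)],a((435,375),(520,402),(476,456),(428,572),(464,583),(385,515)),(650,190,-.2),0,[("scene",[(22,0,80),(50,28,0)],A((455,410),(438,547))),("side",[(22,0,80),(50,-28,5),(-50,-28,0)],B((413,126),(448,208),(347,220)))]),
"scanner":([(-26,-14,155),(-26,14,155),(10,14,155),(10,-14,155)],a((23,133),(85,128),(100,212),(45,220)),(440,0,.1),8,[("scene",[(-8,0,155)],A((464,35))),("side",[(-8,0,155)],B((274,196)))]),
"pad":([(-60,-50,8),(-60,50,8),(60,50,8)],a((36,27),(220,33),(218,244)),(440,0,.0),0,[("scene",[(60,-50,8),(60,50,8),(-60,50,8)],A((348,212),(443,272),(547,200))),("side",[(-60,50,8),(-60,-50,8),(60,-50,8),(60,50,8)],B((200,352),(248,420),(380,378),(328,315)))]),
"tray":([(-135,-76,25),(-135,76,25),(135,76,25),(135,-76,25),(0,105,100)],b((88,35),(420,36),(298,566),(20,563),(562,367)),(510,360,.0),0,[("side",[(-135,76,25),(135,76,25)],B((27,145),(272,79)))])}
for n,(M,u,x0,z,o) in J.items():
    x,r=fit([(W,M,u)],x0,False,z);print(n,"wrist",np.round(x,3),r.ravel())
    ob=[(W,M,u)]+[(C[k],m,p) for k,m,p in o]
    x,r=fit(ob,x0,True,z);print(n,"all zfree",np.round(x,3),np.abs(r).max())
E
python3 p2.py
```

```text
red wrist [ 6.46995e+02  1.56900e+00 -2.33000e-01] [-0.3 -0.5 -0.   0.8  0.4 -1.9 -1.4  1.1  0.6  0.2  0.2 -0.3]
red all zfree [ 6.48297e+02  1.08300e+00 -2.32000e-01 -1.75300e+00] 2.7
blue wrist [ 6.45672e+02  1.93517e+02 -2.86000e-01] [ 0.2  1.2  0.4  0.1 -0.4 -3.2 -0.7  0.1  0.6 -0.2 -0.2  0.3]
blue all zfree [ 6.46843e+02  1.93177e+02 -2.96000e-01 -1.33200e+00] 2.9
scanner wrist [4.53149e+02 9.95200e+00 1.66000e-01] [-2.4 -0.3  1.2 -2.9  3.9  0.6 -1.4  1.8]
scanner all zfree [4.53861e+02 8.15800e+00 1.52000e-01 3.25100e+00] 3.2
pad wrist [ 4.48209e+02  1.73400e+00 -3.10000e-02] [-0.1 -0.4 -0.2 -0.2  0.4  1. ]
pad all zfree [ 4.47811e+02  5.07000e-01 -3.30000e-02 -5.06000e+00] 0.8
tray wrist [5.08256e+02 3.68716e+02 5.00000e-03] [-0.3 -0.6  1.6 -1.1  1.2  1.4 -0.4  2.5 -1.4  0. ]
tray all zfree [ 5.09048e+02  3.72680e+02  1.00000e-03 -7.69700e+00] 3.9
```

Heights agree within a few mm of the text. The scanner's yaw is still uncertain, so I'll hover over it and look closer.

```bash
python3 -m handwheel '[{"travel":[0.1,-0.27,0.24],"rot":[0,0,-0.02],"grip":1},{"travel":[0.2,-0.54,0.48],"rot":[0,0,-0.04],"grip":1},{"travel":[0.287,-0.774,0.727],"rot":[0,0,-0.05],"grip":1},{"travel":[0.287,-0.774,0.727],"rot":[0,0,-0.05],"grip":1},{"travel":[0.287,-0.774,0.727],"rot":[0,0,-0.05],"grip":1},{"travel":[0.287,-0.774,0.727],"rot":[0,0,-0.05],"grip":1}]'
python3 - <<'E'
from rig import bot
from lib import *
import pickle
s=bot.observe();im=bot.get_image("wrist");c=cam(im,s);pickle.dump((s,im),open("w2.pkl","wb"));print(s["position"],proj(c,[[445,8,163],s["position"]]))
save(im,"pics/w2.png",(180,80,460,340),2.25)
E
```

```text
time: 3.52
position: [446.1, 7.4, 240.8]
orientation: [0.001, -0.078, 0.997, -0.0]
ft_force: [0.2, 0.3, -0.5]
gripper_width: 1.007
grasp_force: 0.0
[446.12573442   7.35533234 240.79900773] [[322.71702915 210.14434397]
 [321.5720856  256.38419227]]
```

View pics/w2.png

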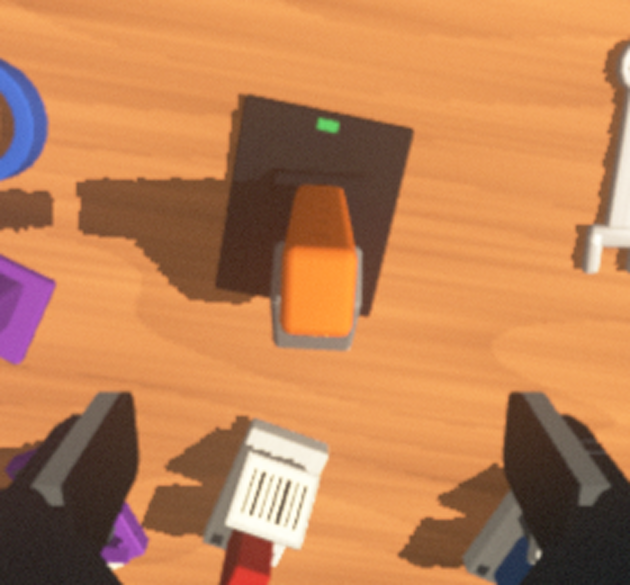

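The handle is centred under the TCP and aligned with the tool: its top centre is at crop (318,293), about pixel (321.5,210), which matches the prediction. Descend and grip.

```bash
python3 -m handwheel '[{"travel":[0,0,0.25],"rot":[0,0,0],"grip":1},{"travel":[0,0,0.5],"rot":[0,0,0],"grip":1},{"travel":[0,0,0.75],"rot":[0,0,0],"grip":1},{"travel":[0,0,1],"rot":[0,0,0],"grip":1},{"travel":[0,0,1],"rot":[0,0,0],"grip":1},{"travel":[0,0,1],"rot":[0,0,0],"grip":1}]' 60
python3 -m handwheel '[{"travel":[0,0,0],"rot":[0,0,0],"grip":-0.1},{"travel":[0,0,0],"rot":[0,0,0],"grip":-0.2},{"travel":[0,0,0],"rot":[0,0,0],"grip":-0.3},{"travel":[0,0,0],"rot":[0,0,0],"grip":-0.6},{"travel":[0,0,0],"rot":[0,0,0],"grip":-1},{"travel":[0,0,0],"rot":[0,0,0],"grip":-1},{"travel":[0,0,0],"rot":[0,0,0],"grip":-1},{"travel":[0,0,0],"rot":[0,0,0],"grip":-1}]' 60
```

```text
time: 4.32
position: [446.1, 6.9, 121.0]
orientation: [0.001, -0.078, 0.997, -0.0]
ft_force: [0.0, 0.3, 0.4]
gripper_width: 1.001
grasp_force: 0.0
time: 5.32
position: [445.7, 6.6, 120.5]
orientation: [0.0, -0.078, 0.997, -0.0]
ft_force: [-1.8, -1.9, 9.6]
gripper_width: 0.323
grasp_force: 57.0
```

```bash
cat >>lib.py <<'E'
def rel(s,target,yaw):
    """tool-frame normalised shift/turn to TCP target; yaw = world direction of -tool x"""
    Rt=q(s["orientation"]).as_matrix();c,n=np.cos(yaw),np.sin(yaw)
    G=np.array([[-c,-n,0],[-n,c,0],[0,0,-1.]])
    return np.round(Rt.T@(np.array(target)-s["position"])/120,3),np.round(R.from_matrix(Rt.T@G).as_rotvec()/np.pi,4)
E
python3 -m handwheel '[{"travel":[0,0,-0.2],"rot":[0,0,0],"grip":-1},{"travel":[0,0,-0.45],"rot":[0,0,0],"grip":-1},{"travel":[0,0,-0.45],"rot":[0,0,0],"grip":-1},{"travel":[0,0,-0.45],"rot":[0,0,0],"grip":-1},{"travel":[0,0,-0.45],"rot":[0,0,0],"grip":-1}]'
python3 - <<'E'
from rig import bot
from lib import *
s=bot.observe()
for h,p in(((647.5,1.3),-.232),((646.3,193.4),-.29)):
    print(rel(s,[h[0]-147.2*np.cos(p),h[1]-147.2*np.sin(p),175.2],p))
E
```

```text
time: 5.95
position: [444.8, 6.8, 173.1]
orientation: [-0.001, -0.078, 0.997, 0.0]
ft_force: [-0.3, -0.5, -3.2]
gripper_width: 0.325
grasp_force: 58.3
(array([-0.526,  0.156, -0.018]), array([ 0.    , -0.0006,  0.1236]))
(array([-0.795,  1.804, -0.018]), array([ 0.    , -0.0006,  0.1421]))
```

```bash
python3 -m handwheel '[{"travel":[-0.2,0.06,-0.01],"rot":[0,0,0.05],"grip":-1},{"travel":[-0.4,0.12,-0.02],"rot":[0,0,0.1],"grip":-1},{"travel":[-0.525,0.155,-0.02],"rot":[0,0,0.124],"grip":-1},{"travel":[-0.525,0.155,-0.02],"rot":[0,0,0.124],"grip":-1},{"travel":[-0.525,0.155,-0.02],"rot":[0,0,0.124],"grip":-1}]'
python3 - <<'E'
from rig import bot
from lib import *
s=bot.observe();im=bot.get_image("wrist");c=cam(im,s);print(s["position"])
save(im,"pics/w3.png",(200,120,450,360),2.4)
im=bot.get_image("side");save(im,"pics/s3.png",(260,130,400,240),5)
E
```

```text
time: 6.58
position: [503.7, 34.8, 175.8]
orientation: [-0.001, 0.115, 0.993, -0.0]
ft_force: [0.2, -0.1, -3.3]
gripper_width: 0.324
grasp_force: 59.3
[503.73989915  34.82322968 175.83134425]
```

View pics/s3.png

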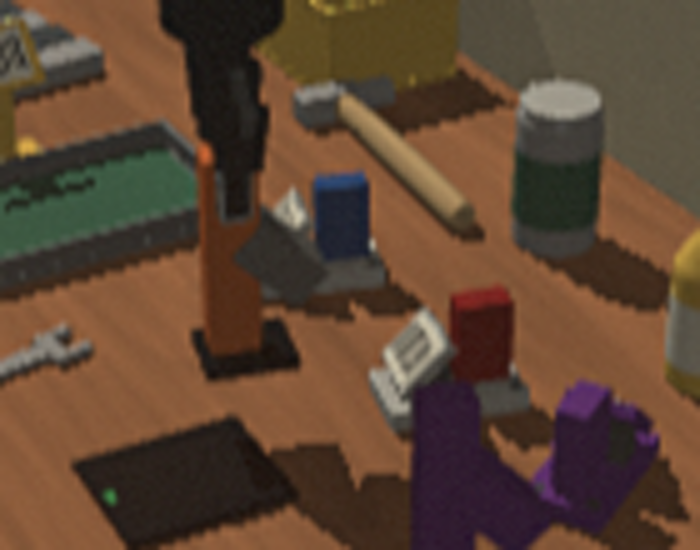

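View pics/w3.png

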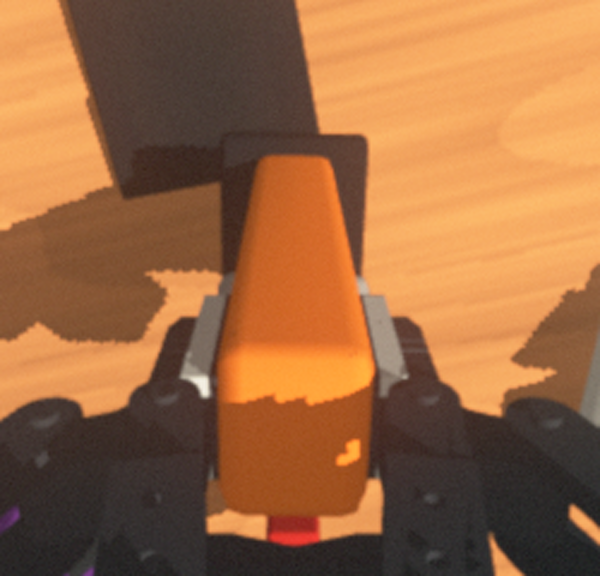

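The side view shows the scanner head aimed at the red label. The wrist view shows the red rib dead ahead at (292,530), centred on the handle. Before holding, I'll check the scanner's position in the grip from the rear foot edge (crop row 135, columns 220–368).

```bash
python3 - <<'E'
from rig import bot
from lib import *
s=bot.observe();c=cam(bot.get_image("wrist"),s)
for u in((222,137),(366,137)):
    p=ray(c,((u[0]+.5)/2.4-.5+200,(u[1]+.5)/2.4-.5+120),73.3);print((p-s["position"])@q(s["orientation"]).as_matrix())
E
```

```text
[ 24.00639625 -26.42253004 102.91563577]
[ 24.11067806  27.11179581 102.9046636 ]
```

Foot edge sits 24 mm behind the TCP and laterally centred, exactly as expected. Hold for the red reading, then check that blue hasn't moved.

```bash
python3 -m handwheel '[{"travel":[0,0,0],"rot":[0,0,0],"grip":-1},{"travel":[0,0,0],"rot":[0,0,0],"grip":-1},{"travel":[0,0,0],"rot":[0,0,0],"grip":-1},{"travel":[0,0,0],"rot":[0,0,0],"grip":-1},{"travel":[0,0,0],"rot":[0,0,0],"grip":-1},{"travel":[0,0,0],"rot":[0,0,0],"grip":-1},{"travel":[0,0,0],"rot":[0,0,0],"grip":-1},{"travel":[0,0,0],"rot":[0,0,0],"grip":-1},{"travel":[0,0,0],"rot":[0,0,0],"grip":-1},{"travel":[0,0,0],"rot":[0,0,0],"grip":-1},{"travel":[0,0,0],"rot":[0,0,0],"grip":-1},{"travel":[0,0,0],"rot":[0,0,0],"grip":-1},{"travel":[0,0,0],"rot":[0,0,0],"grip":-1},{"travel":[0,0,0],"rot":[0,0,0],"grip":-1},{"travel":[0,0,0],"rot":[0,0,0],"grip":-1},{"travel":[0,0,0],"rot":[0,0,0],"grip":-1},{"travel":[0,0,0],"rot":[0,0,0],"grip":-1},{"travel":[0,0,0],"rot":[0,0,0],"grip":-1},{"travel":[0,0,0],"rot":[0,0,0],"grip":-1},{"travel":[0,0,0],"rot":[0,0,0],"grip":-1}]'
cat >>lib.py <<'E'
def blobs(im):
    """largest red and blue blobs inside the holder area of the scene picture"""
    h=cv2.cvtColor(im["color"],cv2.COLOR_RGB2HSV);o={}
    for n,lo,hi in(("red",(0,170,60),(4,255,255)),("blue",(100,120,50),(118,255,255))):
        m=cv2.inRange(h,lo,hi);m[:205]=0;m[:,:255]=0;m[:,390:]=0;m[320:]=0
        k,_,st,ce=cv2.connectedComponentsWithStats(m)
        i=1+st[1:,4].argmax() if k>1 else 0
        o[n]=(int(st[i,4]),np.round(ce[i],1).tolist(),st[i,:4].tolist())
    return o
E
python3 - <<'E'
from rig import bot
from lib import *
print(blobs({"color":cv2.imread("pics/scene0.png")[:,:,::-1].copy()}));print(blobs(bot.get_image("scene")))
s=bot.observe();print(s["time"],s["position"],rel(s,[646.3-147.7*np.cos(.29),193.4+147.7*np.sin(.29),175.2],-.29))
E
```

```text
time: 9.22
position: [504.7, 35.0, 176.4]
orientation: [-0.0, 0.116, 0.993, -0.0]
ft_force: [-0.1, 0.8, -1.8]
gripper_width: 0.325
grasp_force: 59.3
{'red': (370, [281.2, 236.0], [272, 222, 18, 29]), 'blue': (460, [340.9, 274.0], [331, 260, 21, 30])}
{'red': (376, [281.1, 235.9], [272, 222, 18, 29]), 'blue': (460, [340.9, 273.9], [331, 260, 21, 30])}
9.275 [504.72469521  34.96279698 176.43530827] (array([0.386, 1.627, 0.01 ]), array([0.    , 0.    , 0.0181]))
```

```bash
python3 -m handwheel '[{"travel":[0.09,0.3,0],"rot":[0,0,0],"grip":-1},{"travel":[0.15,0.6,0],"rot":[0,0,0],"grip":-1},{"travel":[0.19,0.81,0],"rot":[0,0,0],"grip":-1}]'
python3 -m handwheel '[{"travel":[0.1,0.35,0.005],"rot":[0,0,0.01],"grip":-1},{"travel":[0.15,0.65,0.01],"rot":[0,0,0.018],"grip":-1},{"travel":[0.196,0.817,0.01],"rot":[0,0,0.018],"grip":-1},{"travel":[0.196,0.817,0.01],"rot":[0,0,0.018],"grip":-1},{"travel":[0.196,0.817,0.01],"rot":[0,0,0.018],"grip":-1},{"travel":[0.196,0.817,0.01],"rot":[0,0,0.018],"grip":-1}]'
python3 - <<'E'
from rig import bot
from lib import *
print(blobs(bot.get_image("scene")))
s=bot.observe();print(s["time"],s["position"],rel(s,[646.3-147.7*np.cos(.29),193.4+147.7*np.sin(.29),175.2],-.29))
E
```

```text
time: 9.65
position: [504.9, 136.1, 176.5]
orientation: [0.0, 0.116, 0.993, 0.0]
ft_force: [0.3, -0.7, -2.9]
gripper_width: 0.318
grasp_force: 59.6
time: 10.4
position: [504.8, 234.7, 175.3]
orientation: [-0.0, 0.145, 0.989, -0.0]
ft_force: [0.5, -0.9, -2.6]
gripper_width: 0.322
grasp_force: 59.9
{'red': (388, [281.0, 235.7], [272, 222, 18, 29]), 'blue': (469, [340.8, 274.1], [331, 260, 21, 30])}
10.45 [504.81762268 234.7749104  175.29872862] (array([0.002, 0.007, 0.001]), array([-0.    , -0.    , -0.0002]))
```

```bash
python3 -m handwheel '[{"travel":[0,0,0],"rot":[0,0,0],"grip":-1},{"travel":[0,0,0],"rot":[0,0,0],"grip":-1},{"travel":[0,0,0],"rot":[0,0,0],"grip":-1},{"travel":[0,0,0],"rot":[0,0,0],"grip":-1},{"travel":[0,0,0],"rot":[0,0,0],"grip":-1},{"travel":[0,0,0],"rot":[0,0,0],"grip":-1},{"travel":[0,0,0],"rot":[0,0,0],"grip":-1},{"travel":[0,0,0],"rot":[0,0,0],"grip":-1},{"travel":[0,0,0],"rot":[0,0,0],"grip":-1},{"travel":[0,0,0],"rot":[0,0,0],"grip":-1},{"travel":[0,0,0],"rot":[0,0,0],"grip":-1},{"travel":[0,0,0],"rot":[0,0,0],"grip":-1},{"travel":[0,0,0],"rot":[0,0,0],"grip":-1},{"travel":[0,0,0],"rot":[0,0,0],"grip":-1},{"travel":[0,0,0],"rot":[0,0,0],"grip":-1},{"travel":[0,0,0],"rot":[0,0,0],"grip":-1},{"travel":[0,0,0],"rot":[0,0,0],"grip":-1},{"travel":[0,0,0],"rot":[0,0,0],"grip":-1},{"travel":[0,0,0],"rot":[0,0,0],"grip":-1},{"travel":[0,0,0],"rot":[0,0,0],"grip":-1}]'
python3 - <<'E'
from rig import bot
from lib import *
print(blobs(bot.get_image("scene")))
s=bot.observe();print(s["time"],s["position"],rel(s,[440,1.4,175],-0.03))
E
```

```text
time: 12.95
position: [504.8, 235.6, 175.3]
orientation: [0.0, 0.144, 0.99, 0.0]
ft_force: [-0.2, 0.1, -2.1]
gripper_width: 0.324
grasp_force: 59.9
{'red': (397, [280.7, 235.9], [272, 222, 18, 29]), 'blue': (465, [340.8, 274.1], [331, 260, 21, 30])}
13.0 [504.74986541 235.60242671 175.23099672] (array([-4.000e-02, -2.025e+00,  2.000e-03]), array([-0.    ,  0.    , -0.0827]))
```

```bash
for i in 1 2; do python3 -m handwheel '[{"travel":[0,-0.35,0],"rot":[0,0,0],"grip":-1},{"travel":[-0.013,-0.675,0],"rot":[0,0,0],"grip":-1}]'; done
python3 -m handwheel '[{"travel":[0,-0.35,0],"rot":[0,0,-0.04],"grip":-1},{"travel":[-0.013,-0.675,0],"rot":[0,0,-0.083],"grip":-1},{"travel":[-0.013,-0.675,0],"rot":[0,0,-0.083],"grip":-1},{"travel":[-0.013,-0.675,0],"rot":[0,0,-0.083],"grip":-1},{"travel":[-0.013,-0.675,0],"rot":[0,0,-0.083],"grip":-1}]'
python3 - <<'E'
from rig import bot
from lib import *
s=bot.observe();print(s["time"],s["position"],rel(s,[440,1.4,120.5],-0.03))
E
```

```text
time: 13.25
position: [482.6, 156.8, 175.2]
orientation: [0.0, 0.144, 0.99, -0.0]
ft_force: [0.2, -0.8, -2.5]
gripper_width: 0.318
grasp_force: 60.3
time: 13.5
position: [460.9, 78.3, 175.3]
orientation: [0.0, 0.144, 0.99, -0.0]
ft_force: [0.5, 0.3, -2.1]
gripper_width: 0.322
grasp_force: 60.3
time: 14.12
position: [440.1, 2.1, 175.3]
orientation: [0.0, 0.014, 1.0, 0.0]
ft_force: [-0.6, 0.6, -1.8]
gripper_width: 0.324
grasp_force: 60.5
14.125 [440.06271523   2.09867228 175.25029116] (array([ 0.   , -0.006,  0.456]), array([0.    , 0.0001, 0.0003]))
```

```bash
python3 -m handwheel '[{"travel":[0,-0.006,0.15],"rot":[0,0,0],"grip":-1},{"travel":[0,-0.006,0.3],"rot":[0,0,0],"grip":-1},{"travel":[0,-0.006,0.4],"rot":[0,0,0],"grip":-1},{"travel":[0,-0.006,0.43],"rot":[0,0,0],"grip":-1},{"travel":[0,-0.006,0.445],"rot":[0,0,0],"grip":-1},{"travel":[0,-0.006,0.452],"rot":[0,0,0],"grip":-1},{"travel":[0,-0.006,0.452],"rot":[0,0,0],"grip":-1},{"travel":[0,-0.006,0.452],"rot":[0,0,0],"grip":-1}]'
```

```text
time: 15.12
position: [439.9, 0.6, 121.2]
orientation: [0.0, 0.015, 1.0, -0.0]
ft_force: [0.8, -0.6, -2.1]
gripper_width: 0.323
grasp_force: 60.5
```

```bash
python3 -m handwheel '[{"travel":[0,0,0.005],"rot":[0,0,0],"grip":-1},{"travel":[0,0,0.01],"rot":[0,0,0],"grip":-1},{"travel":[0,0,0.01],"rot":[0,0,0],"grip":-1},{"travel":[0,0,0.01],"rot":[0,0,0],"grip":-1}]'
```

```text
time: 15.62
position: [439.9, 0.6, 120.5]
orientation: [0.0, 0.014, 1.0, -0.0]
ft_force: [-4.9, -1.0, 19.4]
gripper_width: 0.323
grasp_force: 63.0
```

```bash
python3 -m handwheel '[{"travel":[0,0,0],"rot":[0,0,0],"grip":-0.2},{"travel":[0,0,0],"rot":[0,0,0],"grip":0.2},{"travel":[0,0,0],"rot":[0,0,0],"grip":0.6},{"travel":[0,0,0],"rot":[0,0,0],"grip":1},{"travel":[0,0,0],"rot":[0,0,0],"grip":1},{"travel":[0,0,0],"rot":[0,0,0],"grip":1},{"travel":[0,0,0],"rot":[0,0,0],"grip":1},{"travel":[0,0,-0.2],"rot":[0,0,0],"grip":1},{"travel":[0,0,-0.5],"rot":[0,0,0],"grip":1},{"travel":[0,0,-1],"rot":[0,0,0],"grip":1},{"travel":[0,0,-1],"rot":[0,0,0],"grip":1},{"travel":[0,0,-1],"rot":[0,0,0],"grip":1},{"travel":[0,0,-1],"rot":[0,0,0],"grip":1}]'
python3 - <<'E'
from rig import bot
from lib import *
im=bot.get_image("scene");print(blobs(im));cv2.imwrite("pics/sc5.png",im["color"][:,:,::-1])
s=bot.observe();print(s["time"],s["position"],s["gripper_width"],rel(s,[669.3,-3.8,180],-0.232))
E
```

```text
time: 17.25
position: [439.1, 0.8, 238.8]
orientation: [-0.001, 0.014, 1.0, 0.0]
ft_force: [0.4, 0.0, 0.5]
gripper_width: 0.996
grasp_force: 0.0
{'red': (374, [281.1, 235.9], [272, 223, 18, 28]), 'blue': (460, [340.9, 274.0], [331, 260, 21, 30])}
17.3 [439.16971494   0.75122182 238.76634981] 1.000261778444369 (array([-1.919,  0.017,  0.486]), array([-0.    , -0.0007,  0.0646]))
```

```bash
python3 -m handwheel '[{"travel":[-0.4,0,0],"rot":[0,0,0],"grip":1},{"travel":[-0.9,0.008,0],"rot":[0,0,0],"grip":1},{"travel":[-0.96,0.008,0],"rot":[0,0,0],"grip":1}]'
python3 -m handwheel '[{"travel":[-0.4,0,0.1],"rot":[0,0,0.03],"grip":1},{"travel":[-0.9,0.009,0.3],"rot":[0,0,0.065],"grip":1},{"travel":[-0.959,0.009,0.486],"rot":[0,0,0.065],"grip":1},{"travel":[-0.959,0.009,0.486],"rot":[0,0,0.065],"grip":1},{"travel":[-0.959,0.009,0.486],"rot":[0,0,0.065],"grip":1},{"travel":[-0.959,0.009,0.486],"rot":[0,0,0.065],"grip":1}]'
python3 - <<'E'
from rig import bot
from lib import *
s=bot.observe();im=bot.get_image("wrist");c=cam(im,s);print(s["position"],rel(s,[669.3,-3.8,36],-.232))
M=place([647.9,1.3,-.232,0],[(2,-12,80),(2,12,80),(42,12,80),(42,-12,80)]);print(proj(c,M).round(1).tolist())
a=im["color"].copy();cv2.polylines(a,[proj(c,M).round().astype(int)],True,(0,255,0));save({"color":a},"pics/w6.png",(220,100,440,300),2.7)
E
```

```text
time: 17.68
position: [557.7, -1.8, 238.3]
orientation: [-0.0, 0.014, 1.0, 0.0]
ft_force: [-0.8, -0.0, -0.3]
gripper_width: 0.999
grasp_force: 0.0
time: 18.42
position: [669.7, -3.9, 182.9]
orientation: [0.001, 0.116, 0.993, 0.0]
ft_force: [-0.4, 0.0, 0.3]
gripper_width: 0.997
grasp_force: 0.0
[669.65678331  -3.9363765  182.89643282] (array([0.005, 0.   , 1.224]), array([ 0.0001,  0.0004, -0.0003]))
[[308.5, 180.7], [335.3, 180.7], [334.6, 222.3], [309.1, 222.3]]
```

View pics/w6.png

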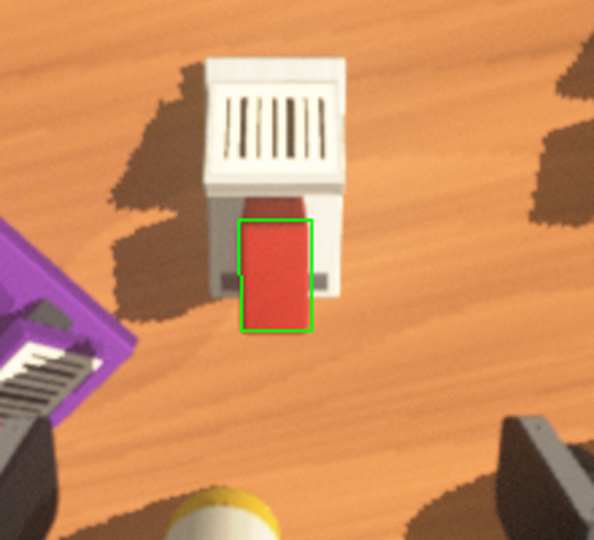

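The predicted rib-top outline (green) matches the red rib within a pixel or two. Before descending I'll check the bottle's clearance to the gripper body.

```bash
python3 - <<'E'
from rig import bot
from lib import *
c=cam(bot.get_image("side"));d=cam(bot.get_image("scene"))
print("bottle",ray(c,(402,207),0),ray(d,(219,274),0)); print("can",ray(c,(371,178),0),ray(d,(274,330),0))
E
```

```text
bottle [813.59390896 -79.54831509   0.        ] [ 8.29421921e+02 -5.64509396e+01  1.13686838e-13]
can [832.83699394 139.56504374   0.        ] [851.14026995 155.01022846   0.        ]
```

```bash
python3 -m handwheel '[{"travel":[0,0,0.35],"rot":[0,0,0],"grip":1},{"travel":[0,0,0.7],"rot":[0,0,0],"grip":1},{"travel":[0,0,1],"rot":[0,0,0],"grip":1},{"travel":[0,0,1],"rot":[0,0,0],"grip":1}]' 80
python3 -m handwheel '[{"travel":[0,0,0.1],"rot":[0,0,0],"grip":1},{"travel":[0,0,0.2],"rot":[0,0,0],"grip":1},{"travel":[0,0,0.2],"rot":[0,0,0],"grip":1},{"travel":[0,0,0.2],"rot":[0,0,0],"grip":0},{"travel":[0,0,0.2],"rot":[0,0,0],"grip":-0.2},{"travel":[0,0,0.2],"rot":[0,0,0],"grip":-0.4},{"travel":[0,0,0.2],"rot":[0,0,0],"grip":-0.6},{"travel":[0,0,0.2],"rot":[0,0,0],"grip":-1},{"travel":[0,0,0.2],"rot":[0,0,0],"grip":-1},{"travel":[0,0,0.2],"rot":[0,0,0],"grip":-1},{"travel":[0,0,0.2],"rot":[0,0,0],"grip":-1}]' 80
```

```text
time: 19.08
position: [668.4, -3.8, 59.6]
orientation: [-0.002, 0.116, 0.993, -0.0]
ft_force: [-0.7, -0.5, 0.6]
gripper_width: 0.998
grasp_force: 0.0
time: 20.45
position: [670.2, -4.0, 37.9]
orientation: [0.0, 0.116, 0.993, 0.0]
ft_force: [-0.3, -0.7, 4.9]
gripper_width: 0.274
grasp_force: 78.8
```

```bash
python3 -m handwheel '[{"travel":[0,0,-0.15],"rot":[0,0,0],"grip":-1},{"travel":[0,0,-0.5],"rot":[0,0,0],"grip":-1},{"travel":[0,0,-1],"rot":[0,0,0],"grip":-1},{"travel":[0,0,-1],"rot":[0,0,0],"grip":-1},{"travel":[0,0,-1],"rot":[0,0,0],"grip":-1},{"travel":[0,0,-1],"rot":[0,0,0],"grip":-1}]'
python3 - <<'E'
from rig import bot
from lib import *
s=bot.observe();print(s["time"],s["position"],rel(s,[426.5,348,158],-np.pi/2))
E
```

```text
time: 21.2
position: [668.9, -3.8, 155.8]
orientation: [-0.002, 0.116, 0.993, -0.0]
ft_force: [-0.0, -0.5, -5.4]
gripper_width: 0.274
grasp_force: 79.6
21.2 [668.91083657  -3.84384488 155.79798925] (array([ 2.643,  2.386, -0.011]), array([-0.0008, -0.0008,  0.4258]))
```

```bash
for i in 1 2; do python3 -m handwheel '[{"travel":[0.3,0.27,0],"rot":[0,0,0],"grip":-1},{"travel":[0.6,0.54,0],"rot":[0,0,0],"grip":-1},{"travel":[0.88,0.795,0],"rot":[0,0,0],"grip":-1},{"travel":[0.88,0.795,0],"rot":[0,0,0],"grip":-1}]'; done
python3 -m handwheel '[{"travel":[0.2,0.2,0],"rot":[0,0,0.05],"grip":-1},{"travel":[0.4,0.4,0],"rot":[0,0,0.1],"grip":-1},{"travel":[0.6,0.6,0],"rot":[0,0,0.15],"grip":-1},{"travel":[0.88,0.795,0],"rot":[0,0,0.2],"grip":-1},{"travel":[0.88,0.795,0],"rot":[0,0,0.25],"grip":-1},{"travel":[0.88,0.795,0],"rot":[0,0,0.3],"grip":-1},{"travel":[0.88,0.795,0],"rot":[0,0,0.35],"grip":-1},{"travel":[0.88,0.795,0],"rot":[0,0,0.4],"grip":-1},{"travel":[0.88,0.795,0],"rot":[0,0,0.426],"grip":-1},{"travel":[0.88,0.795,0],"rot":[0,0,0.426],"grip":-1},{"travel":[0.88,0.795,0],"rot":[0,0,0.426],"grip":-1}]'
python3 - <<'E'
from rig import bot
from lib import *
s=bot.observe();print(s["time"],s["position"],rel(s,[426.5,348,45],-np.pi/2));im=bot.get_image("scene");print(blobs(im));cv2.imwrite("pics/sc7.png",im["color"][150:350,360:560,::-1])
im=bot.get_image("wrist");cv2.imwrite("pics/w7.png",im["color"][:,:,::-1])
E
```

```text
time: 21.7
position: [586.6, 115.6, 156.2]
orientation: [-0.002, 0.115, 0.993, -0.0]
ft_force: [0.1, -0.6, -5.7]
gripper_width: 0.269
grasp_force: 80.1
time: 22.2
position: [506.7, 232.1, 156.6]
orientation: [-0.001, 0.115, 0.993, -0.0]
ft_force: [-0.0, -0.8, -5.7]
gripper_width: 0.27
grasp_force: 80.8
time: 23.58
position: [428.2, 347.3, 157.1]
orientation: [-0.0, 0.707, 0.707, -0.0]
ft_force: [-0.5, -1.3, -5.6]
gripper_width: 0.27
grasp_force: 81.1
23.575 [428.20484983 347.2836372  157.07589899] (array([ 0.006, -0.014,  0.934]), array([-0.0002,  0.0002,  0.0003]))
{'red': (256000, [319.5, 199.5], [0, 0, 640, 400]), 'blue': (465, [340.9, 274.1], [331, 260, 21, 30])}
```

```bash
python3 -m handwheel '[{"travel":[0.006,-0.014,0.25],"rot":[0,0,0],"grip":-1},{"travel":[0.006,-0.014,0.5],"rot":[0,0,0],"grip":-1},{"travel":[0.006,-0.014,0.75],"rot":[0,0,0],"grip":-1},{"travel":[0.006,-0.014,0.88],"rot":[0,0,0],"grip":-1},{"travel":[0.006,-0.014,0.91],"rot":[0,0,0],"grip":-1},{"travel":[0.006,-0.014,0.92],"rot":[0,0,0],"grip":-1},{"travel":[0.006,-0.014,0.92],"rot":[0,0,0],"grip":-1},{"travel":[0.006,-0.014,0.92],"rot":[0,0,0],"grip":-1}]'
python3 -m handwheel '[{"travel":[0,0,0.004],"rot":[0,0,0],"grip":-1},{"travel":[0,0,0.008],"rot":[0,0,0],"grip":-1},{"travel":[0,0,0.01],"rot":[0,0,0],"grip":-1},{"travel":[0,0,0.01],"rot":[0,0,0],"grip":-1}]'
```

```text
time: 24.68
position: [426.6, 348.6, 47.7]
orientation: [0.0, 0.707, 0.707, 0.001]
ft_force: [-0.2, -0.2, -5.4]
gripper_width: 0.267
grasp_force: 80.8
time: 25.18
position: [426.2, 348.4, 45.8]
orientation: [-0.0, 0.707, 0.707, -0.0]
ft_force: [-0.3, -0.8, -5.5]
gripper_width: 0.265
grasp_force: 80.8
```

```bash
python3 -m handwheel '[{"travel":[0,0,0.004],"rot":[0,0,0],"grip":-1},{"travel":[0,0,0.008],"rot":[0,0,0],"grip":-1},{"travel":[0,0,0.008],"rot":[0,0,0],"grip":-1},{"travel":[0,0,0.008],"rot":[0,0,0],"grip":-1}]'
```

```text
time: 25.68
position: [426.3, 348.5, 44.9]
orientation: [-0.0, 0.707, 0.707, 0.0]
ft_force: [-0.1, -0.4, -5.1]
gripper_width: 0.268
grasp_force: 81.2
```

```bash
python3 -m handwheel '[{"travel":[0,0,0.004],"rot":[0,0,0],"grip":-1},{"travel":[0,0,0.008],"rot":[0,0,0],"grip":-1},{"travel":[0,0,0.008],"rot":[0,0,0],"grip":-1},{"travel":[0,0,0.008],"rot":[0,0,0],"grip":-1}]'
```

```text
time: 26.18
position: [426.2, 348.4, 44.8]
orientation: [0.0, 0.707, 0.707, 0.0]
ft_force: [-4.9, -2.8, 15.3]
gripper_width: 0.275
grasp_force: 83.9
```

```bash
python3 -m handwheel '[{"travel":[0,0,0],"rot":[0,0,0],"grip":-0.3},{"travel":[0,0,0],"rot":[0,0,0],"grip":-0.1},{"travel":[0,0,0],"rot":[0,0,0],"grip":0.2},{"travel":[0,0,0],"rot":[0,0,0],"grip":0.5},{"travel":[0,0,0],"rot":[0,0,0],"grip":0.7},{"travel":[0,0,0],"rot":[0,0,0],"grip":0.7},{"travel":[0,0,-0.2],"rot":[0,0,0],"grip":0.7},{"travel":[0,0,-0.5],"rot":[0,0,0],"grip":0.8},{"travel":[0,0,-1],"rot":[0,0,0],"grip":1},{"travel":[0,0,-1],"rot":[0,0,0],"grip":1},{"travel":[0,0,-1],"rot":[0,0,0],"grip":1}]'
python3 - <<'E'
from rig import bot
from lib import *
s=bot.observe();print(s["time"],s["position"],rel(s,[667.4,187.1,180],-.29));print(blobs(bot.get_image("scene")))
E
```

```text
time: 27.55
position: [426.0, 348.3, 163.8]
orientation: [-0.0, 0.707, 0.707, 0.0]
ft_force: [-0.4, -0.4, -0.7]
gripper_width: 1.002
grasp_force: 0.0
27.55 [426.02550847 348.31493966 163.8203932 ] (array([-1.342,  2.012, -0.135]), array([ 0.    , -0.    , -0.4079]))
{'red': (256000, [319.5, 199.5], [0, 0, 640, 400]), 'blue': (463, [340.9, 274.0], [331, 260, 21, 30])}
```

```bash
for i in 1 2; do python3 -m handwheel '[{"travel":[-0.22,0.33,-0.02],"rot":[0,0,0],"grip":1},{"travel":[-0.447,0.67,-0.045],"rot":[0,0,0],"grip":1},{"travel":[-0.447,0.67,-0.045],"rot":[0,0,0],"grip":1}]'; done
python3 -m handwheel '[{"travel":[-0.2,0.3,0],"rot":[0,0,-0.05],"grip":1},{"travel":[-0.447,0.67,-0.045],"rot":[0,0,-0.1],"grip":1},{"travel":[-0.447,0.67,-0.045],"rot":[0,0,-0.15],"grip":1},{"travel":[-0.447,0.67,-0.045],"rot":[0,0,-0.2],"grip":1},{"travel":[-0.447,0.67,-0.045],"rot":[0,0,-0.25],"grip":1},{"travel":[-0.447,0.67,-0.045],"rot":[0,0,-0.3],"grip":1},{"travel":[-0.447,0.67,-0.045],"rot":[0,0,-0.35],"grip":1},{"travel":[-0.447,0.67,-0.045],"rot":[0,0,-0.408],"grip":1},{"travel":[-0.447,0.67,-0.045],"rot":[0,0,-0.408],"grip":1},{"travel":[-0.447,0.67,-0.045],"rot":[0,0,-0.408],"grip":1}]'
python3 - <<'E'
from rig import bot
from lib import *
s=bot.observe();im=bot.get_image("wrist");c=cam(im,s);print(s["position"],rel(s,[667.4,187.1,38],-.29))
v=[646.3,193.4,-.29,0];M=place(v,[(2,-12,80),(2,12,80),(42,12,80),(42,-12,80)])
a=im["color"].copy();cv2.polylines(a,[proj(c,M).round().astype(int)],True,(0,255,0));save({"color":a},"pics/w8.png",(220,100,440,300),2.7)
print(blobs(bot.get_image("scene"))["blue"])
E
```

```text
time: 27.98
position: [508.7, 292.8, 168.0]
orientation: [0.0, 0.708, 0.706, -0.001]
ft_force: [0.0, 0.4, 0.0]
gripper_width: 0.998
grasp_force: 0.0
time: 28.35
position: [588.5, 239.4, 173.4]
orientation: [-0.0, 0.708, 0.706, -0.001]
ft_force: [-0.6, 1.4, 0.3]
gripper_width: 0.999
grasp_force: 0.0
time: 29.6
position: [666.7, 187.8, 179.5]
orientation: [-0.001, 0.146, 0.989, -0.0]
ft_force: [0.1, 0.3, -0.5]
gripper_width: 0.998
grasp_force: 0.0
[666.66565198 187.82466033 179.51911761] (array([-0.009, -0.003,  1.179]), array([-0.0002, -0.0004, -0.0012]))
(467, [340.8, 274.1], [331, 260, 21, 30])
```

View pics/w8.png

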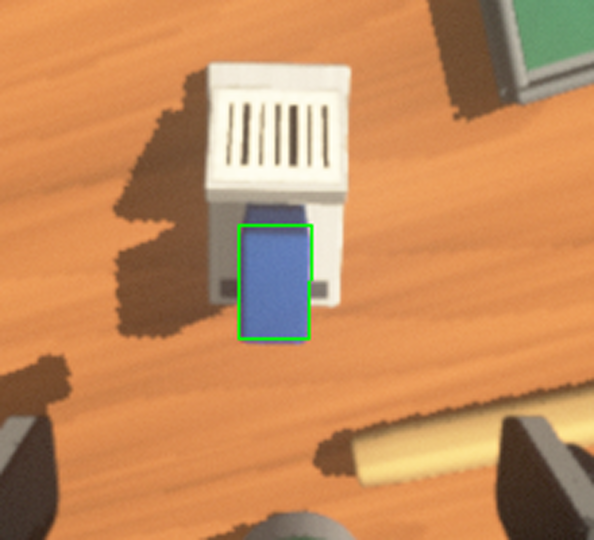

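The blue rib matches its predicted outline to about 1 px, and the path down is clear (the hammer handle is well ahead). Grasp it.

```bash
python3 -m handwheel '[{"travel":[-0.008,-0.003,0.35],"rot":[0,0,0],"grip":1},{"travel":[-0.008,-0.003,0.7],"rot":[0,0,0],"grip":1},{"travel":[-0.008,-0.003,1],"rot":[0,0,0],"grip":1},{"travel":[-0.008,-0.003,1],"rot":[0,0,0],"grip":1}]' 80
python3 -m handwheel '[{"travel":[0,0,0.1],"rot":[0,0,0],"grip":1},{"travel":[0,0,0.17],"rot":[0,0,0],"grip":1},{"travel":[0,0,0.17],"rot":[0,0,0],"grip":1},{"travel":[0,0,0.17],"rot":[0,0,0],"grip":0},{"travel":[0,0,0.17],"rot":[0,0,0],"grip":-0.2},{"travel":[0,0,0.17],"rot":[0,0,0],"grip":-0.4},{"travel":[0,0,0.17],"rot":[0,0,0],"grip":-0.6},{"travel":[0,0,0.17],"rot":[0,0,0],"grip":-1},{"travel":[0,0,0.17],"rot":[0,0,0],"grip":-1},{"travel":[0,0,0.17],"rot":[0,0,0],"grip":-1},{"travel":[0,0,0.17],"rot":[0,0,0],"grip":-1}]' 80
python3 -m handwheel '[{"travel":[0,0,-0.15],"rot":[0,0,0],"grip":-1},{"travel":[0,0,-0.5],"rot":[0,0,0],"grip":-1},{"travel":[0,0,-1],"rot":[0,0,0],"grip":-1},{"travel":[0,0,-1],"rot":[0,0,0],"grip":-1},{"travel":[0,0,-1],"rot":[0,0,0],"grip":-1},{"travel":[0,0,-1],"rot":[0,0,0],"grip":-1}]'
python3 - <<'E'
from rig import bot
from lib import *
s=bot.observe();print(s["time"],s["position"],rel(s,[590.5,348,158],-np.pi/2))
E
```

```text
time: 30.2
position: [666.3, 186.4, 57.6]
orientation: [-0.002, 0.145, 0.989, -0.001]
ft_force: [0.8, 0.1, 0.5]
gripper_width: 1.004
grasp_force: 0.0
time: 31.58
position: [668.4, 186.8, 40.1]
orientation: [0.0, 0.144, 0.99, 0.0]
ft_force: [-0.8, -0.5, 5.3]
gripper_width: 0.267
grasp_force: 79.0
time: 32.33
position: [667.0, 186.5, 158.0]
orientation: [-0.002, 0.144, 0.99, -0.001]
ft_force: [-0.2, -0.0, -5.2]
gripper_width: 0.273
grasp_force: 79.2
32.325 [667.02681358 186.5156008  157.95864112] (array([9.960e-01, 1.107e+00, 1.000e-03]), array([-0.001 , -0.0005,  0.4078]))
```

```bash
python3 -m handwheel '[{"travel":[0.25,0.28,0],"rot":[0,0,0],"grip":-1},{"travel":[0.5,0.55,0],"rot":[0,0,0],"grip":-1},{"travel":[0.5,0.55,0],"rot":[0,0,0],"grip":-1}]'
python3 -m handwheel '[{"travel":[0.25,0.28,0],"rot":[0,0,0.05],"grip":-1},{"travel":[0.496,0.556,0],"rot":[0,0,0.1],"grip":-1},{"travel":[0.496,0.556,0],"rot":[0,0,0.15],"grip":-1},{"travel":[0.496,0.556,0],"rot":[0,0,0.2],"grip":-1},{"travel":[0.496,0.556,0],"rot":[0,0,0.25],"grip":-1},{"travel":[0.496,0.556,0],"rot":[0,0,0.3],"grip":-1},{"travel":[0.496,0.556,0],"rot":[0,0,0.35],"grip":-1},{"travel":[0.496,0.556,0],"rot":[0,0,0.408],"grip":-1},{"travel":[0.496,0.556,0],"rot":[0,0,0.408],"grip":-1},{"travel":[0.496,0.556,0],"rot":[0,0,0.408],"grip":-1},{"travel":[0.496,0.556,0],"rot":[0,0,0.408],"grip":-1}]'
python3 - <<'E'
from rig import bot
from lib import *
s=bot.observe();print(s["time"],s["position"],rel(s,[590.5,348,49],-np.pi/2))
E
```

```text
time: 32.7
position: [627.2, 269.7, 158.1]
orientation: [-0.002, 0.143, 0.99, -0.0]
ft_force: [-0.6, -0.4, -5.7]
gripper_width: 0.269
grasp_force: 79.9
time: 34.08
position: [591.5, 347.9, 159.5]
orientation: [-0.0, 0.706, 0.708, -0.0]
ft_force: [-0.4, 0.5, -5.6]
gripper_width: 0.268
grasp_force: 80.4
34.075 [591.48394141 347.8858566  159.48608349] (array([ 0.001, -0.008,  0.921]), array([-0.0001,  0.0001,  0.0006]))
```

```bash
python3 -m handwheel '[{"travel":[0,-0.008,0.25],"rot":[0,0,0],"grip":-1},{"travel":[0,-0.008,0.5],"rot":[0,0,0],"grip":-1},{"travel":[0,-0.008,0.75],"rot":[0,0,0],"grip":-1},{"travel":[0,-0.008,0.88],"rot":[0,0,0],"grip":-1},{"travel":[0,-0.008,0.91],"rot":[0,0,0],"grip":-1},{"travel":[0,-0.008,0.925],"rot":[0,0,0],"grip":-1},{"travel":[0,-0.008,0.925],"rot":[0,0,0],"grip":-1},{"travel":[0,-0.008,0.925],"rot":[0,0,0],"grip":-1}]'
python3 -m handwheel '[{"travel":[0,0,0.004],"rot":[0,0,0],"grip":-1},{"travel":[0,0,0.008],"rot":[0,0,0],"grip":-1},{"travel":[0,0,0.008],"rot":[0,0,0],"grip":-1},{"travel":[0,0,0.008],"rot":[0,0,0],"grip":-1}]'
```

```text
time: 35.08
position: [590.9, 348.3, 49.5]
orientation: [0.0, 0.707, 0.707, 0.001]
ft_force: [0.3, 0.3, -5.4]
gripper_width: 0.269
grasp_force: 80.2
time: 35.58
position: [590.6, 348.1, 47.8]
orientation: [-0.0, 0.707, 0.707, -0.0]
ft_force: [-0.4, -0.3, -5.2]
gripper_width: 0.272
grasp_force: 80.2
```

```bash
python3 -m handwheel '[{"travel":[0,0,0.004],"rot":[0,0,0],"grip":-1},{"travel":[0,0,0.007],"rot":[0,0,0],"grip":-1},{"travel":[0,0,0.007],"rot":[0,0,0],"grip":-1},{"travel":[0,0,0.007],"rot":[0,0,0],"grip":-1}]'
```

```text
time: 36.08
position: [590.6, 348.0, 47.1]
orientation: [0.0, 0.707, 0.707, 0.0]
ft_force: [-0.7, -2.0, 2.1]
gripper_width: 0.274
grasp_force: 81.2
```

```bash
python3 -m handwheel '[{"travel":[0,0,0.002],"rot":[0,0,0],"grip":-0.3},{"travel":[0,0,0.002],"rot":[0,0,0],"grip":-0.1},{"travel":[0,0,0.002],"rot":[0,0,0],"grip":0.2},{"travel":[0,0,0.002],"rot":[0,0,0],"grip":0.5},{"travel":[0,0,0.002],"rot":[0,0,0],"grip":0.7},{"travel":[0,0,0.002],"rot":[0,0,0],"grip":0.7},{"travel":[0,0,-0.2],"rot":[0,0,0],"grip":0.7},{"travel":[0,0,-0.5],"rot":[0,0,0],"grip":0.8},{"travel":[0,0,-1],"rot":[0,0,0],"grip":1},{"travel":[0,0,-1],"rot":[0,0,0],"grip":1},{"travel":[0,0,-1],"rot":[0,0,0],"grip":1}]'
python3 -m handwheel '[{"travel":[0,0,-0.3],"rot":[0,0,0],"grip":1},{"travel":[0,0,-0.65],"rot":[0,0,0],"grip":1},{"travel":[0,0,-0.65],"rot":[0,0,0],"grip":1},{"travel":[0,0,-0.65],"rot":[0,0,0],"grip":1}]'
python3 - <<'E'
from rig import bot
from lib import *
s=bot.observe();print(s["time"],s["position"],rel(s,[439.9,0.6,240],-.029))
E
```

```text
time: 37.45
position: [590.4, 348.0, 166.8]
orientation: [0.0, 0.707, 0.707, -0.0]
ft_force: [-0.3, -0.4, -0.4]
gripper_width: 0.999
grasp_force: 0.0
time: 37.95
position: [589.9, 347.8, 243.2]
orientation: [-0.0, 0.707, 0.707, -0.001]
ft_force: [-0.3, 0.6, -1.0]
gripper_width: 1.0
grasp_force: 0.0
37.95 [589.93895692 347.75301846 243.23399964] (array([-2.894, -1.248,  0.033]), array([-8.00e-04, -3.00e-04, -4.91e-01]))
```

```bash
for i in 1 2; do python3 -m handwheel '[{"travel":[-0.4,-0.17,0],"rot":[0,0,0],"grip":1},{"travel":[-0.8,-0.34,0],"rot":[0,0,0],"grip":1},{"travel":[-0.965,-0.416,0.011],"rot":[0,0,0],"grip":1},{"travel":[-0.965,-0.416,0.011],"rot":[0,0,0],"grip":1}]'; done
python3 -m handwheel '[{"travel":[-0.3,-0.13,0],"rot":[0,0,-0.05],"grip":1},{"travel":[-0.6,-0.26,0],"rot":[0,0,-0.1],"grip":1},{"travel":[-0.965,-0.416,0.011],"rot":[0,0,-0.15],"grip":1},{"travel":[-0.965,-0.416,0.011],"rot":[0,0,-0.2],"grip":1},{"travel":[-0.965,-0.416,0.011],"rot":[0,0,-0.25],"grip":1},{"travel":[-0.965,-0.416,0.011],"rot":[0,0,-0.3],"grip":1},{"travel":[-0.965,-0.416,0.011],"rot":[0,0,-0.35],"grip":1},{"travel":[-0.965,-0.416,0.011],"rot":[0,0,-0.4],"grip":1},{"travel":[-0.965,-0.416,0.011],"rot":[0,0,-0.45],"grip":1},{"travel":[-0.965,-0.416,0.011],"rot":[0,0,-0.491],"grip":1},{"travel":[-0.965,-0.416,0.011],"rot":[0,0,-0.491],"grip":1},{"travel":[-0.965,-0.416,0.011],"rot":[0,0,-0.491],"grip":1}]'
python3 - <<'E'
from rig import bot
from lib import *
s=bot.observe();print(s["time"],s["position"],rel(s,[439.9,0.6,120.5],-.029))
im=bot.get_image("scene");a=cv2.resize(im["color"][150:345,300:530,::-1],None,fx=2.6,fy=2.6,interpolation=cv2.INTER_CUBIC)
im=bot.get_image("wrist");c=cam(im,s);M=place([447.9,.4,-.029,8],[(-26,-14,155),(-26,14,155),(10,14,155),(10,-14,155)]);print(proj(c,M).round().tolist())
w=im["color"].copy();cv2.polylines(w,[proj(c,M).round().astype(int)],True,(0,255,0))
w=w[60:320,220:420,::-1]
b=np.zeros((590,800,3),np.uint8);b[:507,:598]=a[:507,:598];b[330:590,600:800]=w;cv2.imwrite("pics/m9.png",b)
E
```

```text
time: 38.45
position: [539.4, 230.9, 242.2]
orientation: [-0.001, 0.708, 0.706, -0.001]
ft_force: [0.4, 0.8, -0.2]
gripper_width: 0.999
grasp_force: 0.0
time: 38.95
position: [490.5, 116.2, 241.8]
orientation: [-0.0, 0.708, 0.706, -0.0]
ft_force: [-0.1, 0.4, 0.2]
gripper_width: 1.003
grasp_force: 0.0
time: 40.45
position: [441.1, 1.3, 240.8]
orientation: [-0.0, 0.016, 1.0, 0.0]
ft_force: [-0.3, 0.3, -0.0]
gripper_width: 0.993
grasp_force: 0.0
40.45 [441.12877566   1.31105237 240.84894886] (array([ 0.01 , -0.006,  1.003]), array([ 0.0001, -0.    , -0.0007]))
[[304.0, 189.0], [338.0, 189.0], [337.0, 230.0], [304.0, 230.0]]
```

View pics/m9.png

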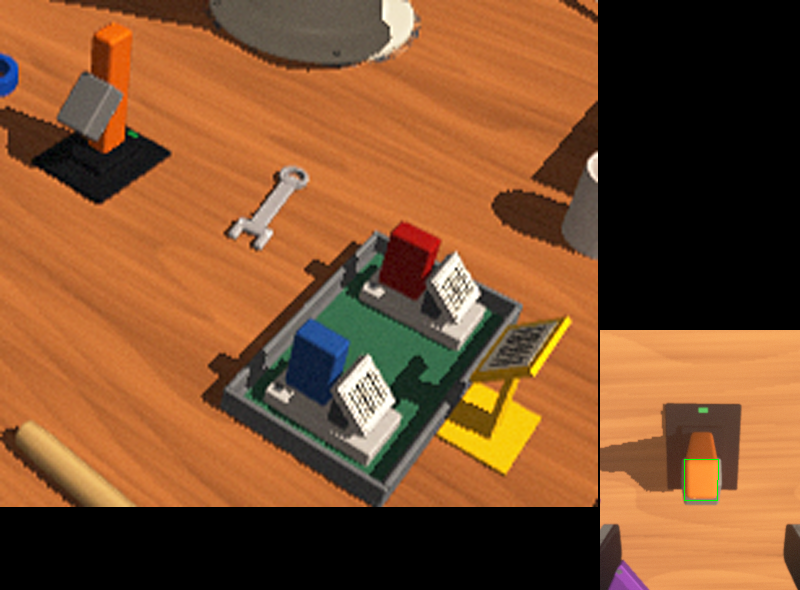

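Both holders stand upright in tray_left. The scanner's predicted outline matches on the pad. Regrip the scanner and triangulate the sign label: scene crop (525,345), side crop (133,25), wrist crop (562,367).

```bash
python3 -m handwheel '[{"travel":[0.01,-0.006,0.25],"rot":[0,0,0],"grip":1},{"travel":[0.01,-0.006,0.5],"rot":[0,0,0],"grip":1},{"travel":[0.01,-0.006,0.75],"rot":[0,0,0],"grip":1},{"travel":[0.01,-0.006,1],"rot":[0,0,0],"grip":1},{"travel":[0.01,-0.006,1],"rot":[0,0,0],"grip":1},{"travel":[0.01,-0.006,1],"rot":[0,0,0],"grip":1}]' 60
python3 -m handwheel '[{"travel":[0,0,0],"rot":[0,0,0],"grip":-0.1},{"travel":[0,0,0],"rot":[0,0,0],"grip":-0.2},{"travel":[0,0,0],"rot":[0,0,0],"grip":-0.3},{"travel":[0,0,0],"rot":[0,0,0],"grip":-0.6},{"travel":[0,0,0],"rot":[0,0,0],"grip":-1},{"travel":[0,0,0],"rot":[0,0,0],"grip":-1},{"travel":[0,0,0],"rot":[0,0,0],"grip":-1},{"travel":[0,0,0],"rot":[0,0,0],"grip":-1}]' 60
python3 - <<'E'
from rig import bot
from lib import *
import pickle
s,im=pickle.load(open("w1.pkl","rb"));W=cam(im,s);S=cam(bot.get_image("scene"));D=cam(bot.get_image("side"))
p=[(W,np.array([562.5,367.5])/3.3-.5+[425,85]),(S,np.array([525.5,345.5])/2.6-.5+[300,150]),(D,np.array([133.5,25.5])/4-.5+[225,135])]
r=least_squares(lambda X:np.concatenate([(proj(c,X)-u).ravel() for c,u in p]),[508,474,100]);print(r.x,r.fun.round(1));print(ray(W,p[0][1],100))
E
```

```text
time: 41.3
position: [439.9, 0.1, 121.8]
orientation: [0.0, 0.015, 1.0, -0.0]
ft_force: [0.9, 0.0, 1.0]
gripper_width: 1.003
grasp_force: 0.0
time: 42.3
position: [439.6, 0.0, 121.5]
orientation: [0.0, 0.015, 1.0, -0.0]
ft_force: [-1.5, -0.3, 10.9]
gripper_width: 0.322
grasp_force: 59.3
[507.00861706 475.05101066 100.88190675] [ 0.3 -0.3 -0.7  0.4  0.  -0.3]
[507.66720426 475.65477339 100.        ]
```

```bash
python3 -m handwheel '[{"travel":[0,0,-0.2],"rot":[0,0,0],"grip":-1},{"travel":[0,0,-0.5],"rot":[0,0,0],"grip":-1},{"travel":[0,0,-0.905],"rot":[0,0,0],"grip":-1},{"travel":[0,0,-0.905],"rot":[0,0,0],"grip":-1},{"travel":[0,0,-0.905],"rot":[0,0,0],"grip":-1}]'
python3 -m handwheel '[{"travel":[-0.1,0.3,0],"rot":[0,0,-0.05],"grip":-1},{"travel":[-0.3,0.6,0],"rot":[0,0,-0.1],"grip":-1},{"travel":[-0.56,0.98,0],"rot":[0,0,-0.15],"grip":-1},{"travel":[-0.56,0.98,0],"rot":[0,0,-0.2],"grip":-1},{"travel":[-0.56,0.98,0],"rot":[0,0,-0.25],"grip":-1},{"travel":[-0.56,0.98,0],"rot":[0,0,-0.3],"grip":-1},{"travel":[-0.56,0.98,0],"rot":[0,0,-0.35],"grip":-1},{"travel":[-0.56,0.98,0],"rot":[0,0,-0.4],"grip":-1},{"travel":[-0.56,0.98,0],"rot":[0,0,-0.45],"grip":-1},{"travel":[-0.56,0.98,0],"rot":[0,0,-0.509],"grip":-1},{"travel":[-0.56,0.98,0],"rot":[0,0,-0.509],"grip":-1},{"travel":[-0.56,0.98,0],"rot":[0,0,-0.509],"grip":-1},{"travel":[-0.56,0.98,0],"rot":[0,0,-0.509],"grip":-1}]'
python3 - <<'E'
from rig import bot
from lib import *
s=bot.observe();print(s["time"],s["position"],s["joint_pos"],rel(s,[507.3,353.5,230.2],np.pi/2))
E
```

```text
time: 43.02
position: [438.9, 0.1, 229.1]
orientation: [-0.0, 0.015, 1.0, 0.0]
ft_force: [-1.7, 0.5, -3.6]
gripper_width: 0.319
grasp_force: 59.7
time: 44.65
position: [509.8, 115.7, 229.3]
orientation: [-0.0, -0.706, 0.708, 0.0]
ft_force: [-0.4, 0.2, -2.3]
gripper_width: 0.324
grasp_force: 60.4
44.65 [509.78976036 115.65796546 229.26009404] [ 1.08849261e-01  3.52913554e-01  1.59784317e+00 -2.32865443e-05
  1.19141430e+00 -3.02945494e+00] (array([-1.982,  0.027, -0.008]), array([ 0.0002, -0.    , -0.001 ]))
```

```bash
python3 -m handwheel '[{"travel":[-0.4,0,0],"rot":[0,0,0],"grip":-1},{"travel":[-0.8,0.01,0],"rot":[0,0,0],"grip":-1},{"travel":[-0.99,0.013,0],"rot":[0,0,0],"grip":-1},{"travel":[-0.99,0.013,0],"rot":[0,0,0],"grip":-1}]'
python3 -m handwheel '[{"travel":[-0.3,0,0],"rot":[0,0,0],"grip":-1},{"travel":[-0.6,0.01,0],"rot":[0,0,0],"grip":-1},{"travel":[-0.85,0.014,-0.008],"rot":[0,0,0],"grip":-1},{"travel":[-0.99,0.014,-0.008],"rot":[0,0,-0.001],"grip":-1},{"travel":[-0.99,0.014,-0.008],"rot":[0,0,-0.001],"grip":-1},{"travel":[-0.99,0.014,-0.008],"rot":[0,0,-0.001],"grip":-1},{"travel":[-0.99,0.014,-0.008],"rot":[0,0,-0.001],"grip":-1}]'
python3 - <<'E'
from rig import bot
from lib import *
s=bot.observe();print(s["time"],s["position"],s["joint_pos"],rel(s,[507.3,353.5,230.2],np.pi/2))
im=bot.get_image("side");cv2.imwrite("pics/side10.png",im["color"][:,:,::-1]);im=bot.get_image("wrist");cv2.imwrite("pics/w10.png",im["color"][:,:,::-1])
# foot corners check: rear foot edge expected at tool x=24,z~103
c=cam(im,s);P=s["position"]+np.array([[24,-28,103.5],[24,28,103.5]])@q(s["orientation"]).as_matrix().T;print(proj(c,P))
g=cv2.cvtColor(im["color"],cv2.COLOR_RGB2GRAY);u=proj(c,P).mean(0);print(g[int(u[1])-8:int(u[1])+9,int(u[0])])
E
```

```text
time: 45.15
position: [508.2, 235.9, 229.4]
orientation: [0.0, -0.707, 0.707, 0.0]
ft_force: [0.6, 0.9, -2.8]
gripper_width: 0.317
grasp_force: 60.4
time: 46.02
position: [507.0, 352.3, 230.6]
orientation: [0.0, 0.708, -0.707, 0.0]
ft_force: [0.3, -0.2, -2.7]
gripper_width: 0.321
grasp_force: 60.4
46.025 [507.02140985 352.32279893 230.63280908] [ 5.10697966e-01  4.83483725e-01  1.36589698e+00 -1.78171938e-04
  1.29236783e+00 -2.63228059e+00] (array([-0.01 , -0.002,  0.004]), array([ 0.    , -0.0001,  0.0005]))
[[290.60262663 176.27168627]
 [353.22760671 176.3710739 ]]
[132 132 131 132 132 132 130 108  59  48  50  52  48  47  52  49  55]
```

Foot edge is where predicted (scanner seated as before) and the aim is within about 1 mm. Hold for the tray reading.

```bash
python3 -m handwheel '[{"travel":[0,0,0],"rot":[0,0,0],"grip":-1},{"travel":[0,0,0],"rot":[0,0,0],"grip":-1},{"travel":[0,0,0],"rot":[0,0,0],"grip":-1},{"travel":[0,0,0],"rot":[0,0,0],"grip":-1},{"travel":[0,0,0],"rot":[0,0,0],"grip":-1},{"travel":[0,0,0],"rot":[0,0,0],"grip":-1},{"travel":[0,0,0],"rot":[0,0,0],"grip":-1},{"travel":[0,0,0],"rot":[0,0,0],"grip":-1},{"travel":[0,0,0],"rot":[0,0,0],"grip":-1},{"travel":[0,0,0],"rot":[0,0,0],"grip":-1},{"travel":[0,0,0],"rot":[0,0,0],"grip":-1},{"travel":[0,0,0],"rot":[0,0,0],"grip":-1},{"travel":[0,0,0],"rot":[0,0,0],"grip":-1},{"travel":[0,0,0],"rot":[0,0,0],"grip":-1},{"travel":[0,0,0],"rot":[0,0,0],"grip":-1},{"travel":[0,0,0],"rot":[0,0,0],"grip":-1},{"travel":[0,0,0],"rot":[0,0,0],"grip":-1},{"travel":[0,0,0],"rot":[0,0,0],"grip":-1},{"travel":[0,0,0],"rot":[0,0,0],"grip":-1},{"travel":[0,0,0],"rot":[0,0,0],"grip":-1}]'
python3 -m handwheel '[{"travel":[0.3,0,0],"rot":[0,0,0],"grip":-1},{"travel":[0.7,0,0],"rot":[0,0,0],"grip":-1},{"travel":[0.95,0,0],"rot":[0,0,0],"grip":-1},{"travel":[0.95,0,0],"rot":[0,0,0],"grip":-1}]'
python3 - <<'E'
from rig import bot
from lib import *
s=bot.observe();print(s["time"],s["position"],rel(s,[440,1.0,180],-.03))
E
```

```text
time: 48.62
position: [506.9, 353.3, 230.5]
orientation: [0.0, 0.708, -0.706, 0.0]
ft_force: [0.2, -0.2, -1.4]
gripper_width: 0.322
grasp_force: 60.4
time: 49.12
position: [507.2, 237.6, 230.8]
orientation: [0.0, 0.707, -0.707, 0.0]
ft_force: [-0.1, 0.4, -3.1]
gripper_width: 0.321
grasp_force: 60.4
49.125 [507.20673726 237.55869456 230.77336974] (array([1.971, 0.561, 0.424]), array([-1.000e-04, -1.000e-04,  5.096e-01]))
```

```bash
python3 -m handwheel '[{"travel":[0,0,0],"rot":[0,0,0.05],"grip":-1},{"travel":[0,0,0],"rot":[0,0,0.1],"grip":-1},{"travel":[0.1,0.03,0.02],"rot":[0,0,0.15],"grip":-1},{"travel":[0.3,0.1,0.06],"rot":[0,0,0.2],"grip":-1},{"travel":[0.6,0.2,0.12],"rot":[0,0,0.25],"grip":-1},{"travel":[0.985,0.28,0.2],"rot":[0,0,0.3],"grip":-1},{"travel":[0.985,0.28,0.2],"rot":[0,0,0.35],"grip":-1},{"travel":[0.985,0.28,0.2],"rot":[0,0,0.4],"grip":-1},{"travel":[0.985,0.28,0.2],"rot":[0,0,0.45],"grip":-1},{"travel":[0.985,0.28,0.2],"rot":[0,0,0.51],"grip":-1},{"travel":[0.985,0.28,0.2],"rot":[0,0,0.51],"grip":-1},{"travel":[0.985,0.28,0.2],"rot":[0,0,0.51],"grip":-1}]'
python3 - <<'E'
from rig import bot
from lib import *
s=bot.observe();print(s["time"],s["position"],rel(s,[440,1.0,180],-.03))
E
```

```text
time: 50.62
position: [474.0, 121.3, 206.6]
orientation: [0.0, 0.012, 1.0, 0.0]
ft_force: [0.6, -0.3, -2.0]
gripper_width: 0.317
grasp_force: 60.7
50.625 [473.98171892 121.3492168  206.61043392] (array([ 0.259, -1.009,  0.222]), array([0.    , 0.0001, 0.0019]))
```

```bash
python3 -m handwheel '[{"travel":[0.1,-0.4,0.05],"rot":[0,0,0],"grip":-1},{"travel":[0.2,-0.8,0.1],"rot":[0,0,0.002],"grip":-1},{"travel":[0.259,-1,0.222],"rot":[0,0,0.002],"grip":-1},{"travel":[0.259,-1,0.222],"rot":[0,0,0.002],"grip":-1},{"travel":[0.259,-1,0.222],"rot":[0,0,0.002],"grip":-1},{"travel":[0.259,-1,0.222],"rot":[0,0,0.002],"grip":-1}]'
python3 - <<'E'
from rig import bot
from lib import *
s=bot.observe();print(s["time"],s["position"],rel(s,[440,1.0,122.5],-.03))
E
```

```text
time: 51.38
position: [439.8, 2.6, 180.3]
orientation: [0.0, 0.017, 1.0, -0.0]
ft_force: [0.3, 0.0, -3.2]
gripper_width: 0.318
grasp_force: 61.6
51.375 [439.79276468   2.55594823 180.2506746 ] (array([-0.002, -0.013,  0.481]), array([ 0.    ,  0.0003, -0.0011]))
```

```bash
python3 -m handwheel '[{"travel":[0,-0.013,0.15],"rot":[0,0,0],"grip":-1},{"travel":[0,-0.013,0.3],"rot":[0,0,0],"grip":-1},{"travel":[0,-0.013,0.43],"rot":[0,0,0],"grip":-1},{"travel":[0,-0.013,0.46],"rot":[0,0,0],"grip":-1},{"travel":[0,-0.013,0.475],"rot":[0,0,0],"grip":-1},{"travel":[0,-0.013,0.481],"rot":[0,0,0],"grip":-1},{"travel":[0,-0.013,0.481],"rot":[0,0,0],"grip":-1},{"travel":[0,-0.013,0.481],"rot":[0,0,0],"grip":-1}]'
python3 -m handwheel '[{"travel":[0,0,0.004],"rot":[0,0,0],"grip":-1},{"travel":[0,0,0.008],"rot":[0,0,0],"grip":-1},{"travel":[0,0,0.008],"rot":[0,0,0],"grip":-1},{"travel":[0,0,0.008],"rot":[0,0,0],"grip":-1}]'
```

```text
time: 52.38
position: [439.4, 0.4, 122.4]
orientation: [0.0, 0.018, 1.0, -0.0]
ft_force: [-0.9, 0.2, -2.1]
gripper_width: 0.32
grasp_force: 61.7
time: 52.88
position: [439.2, 0.4, 121.5]
orientation: [0.0, 0.018, 1.0, -0.0]
ft_force: [-3.2, 0.7, 7.6]
gripper_width: 0.318
grasp_force: 63.1
```

```bash
python3 -m handwheel '[{"travel":[0,0,0],"rot":[0,0,0],"grip":-0.2},{"travel":[0,0,0],"rot":[0,0,0],"grip":0.2},{"travel":[0,0,0],"rot":[0,0,0],"grip":0.6},{"travel":[0,0,0],"rot":[0,0,0],"grip":1},{"travel":[0,0,0],"rot":[0,0,0],"grip":1},{"travel":[0,0,0],"rot":[0,0,0],"grip":1},{"travel":[0,0,0],"rot":[0,0,0],"grip":1},{"travel":[0,0,-0.2],"rot":[0,0,0],"grip":1},{"travel":[0,0,-0.5],"rot":[0,0,0],"grip":1},{"travel":[0,0,-1],"rot":[0,0,0],"grip":1},{"travel":[0,0,-1],"rot":[0,0,0],"grip":1},{"travel":[0,0,-1],"rot":[0,0,0],"grip":1}]'
python3 -m handwheel '[{"travel":[0,0,-0.4],"rot":[0,0,0],"grip":1},{"travel":[0,0.3,-0.8],"rot":[0,0,0],"grip":1},{"travel":[0,0.5,-0.8],"rot":[0,0,0],"grip":1},{"travel":[0,0.5,-0.8],"rot":[0,0,0],"grip":1},{"travel":[0,0.5,-0.8],"rot":[0,0,0],"grip":1}]'
python3 - <<'E'
from rig import bot
from lib import *
s=bot.observe();im=bot.get_image("wrist");c=cam(im,s);w=im["color"].copy()
for M in(place([448,1.1,-.032,0],[(-60,-50,8),(-60,50,8),(60,50,8),(60,-50,8)]),place([447.3,.2,-.035,8],[(-26,-14,155),(-26,14,155),(10,14,155),(10,-14,155)])):cv2.polylines(w,[proj(c,M).round().astype(int)],True,(0,255,0))
w=w[40:300,60:620,::-1];a=bot.get_image("scene")["color"][100:350,100:560,::-1]
b=np.zeros((600,800,3),np.uint8);w=cv2.resize(w,(720,334));b[:334,:720]=w;b[340:590,:460]=a;cv2.imwrite("pics/m11.png",b)
E
```

```text
time: 54.38
position: [439.0, 0.4, 241.1]
orientation: [0.0, 0.018, 1.0, -0.0]
ft_force: [-0.3, 0.6, -0.6]
gripper_width: 0.997
grasp_force: 0.0
time: 55.0
position: [440.9, 60.1, 336.0]
orientation: [-0.001, 0.017, 1.0, -0.0]
ft_force: [-0.1, -0.3, -0.1]
gripper_width: 1.003
grasp_force: 0.0
```

View pics/m11.png

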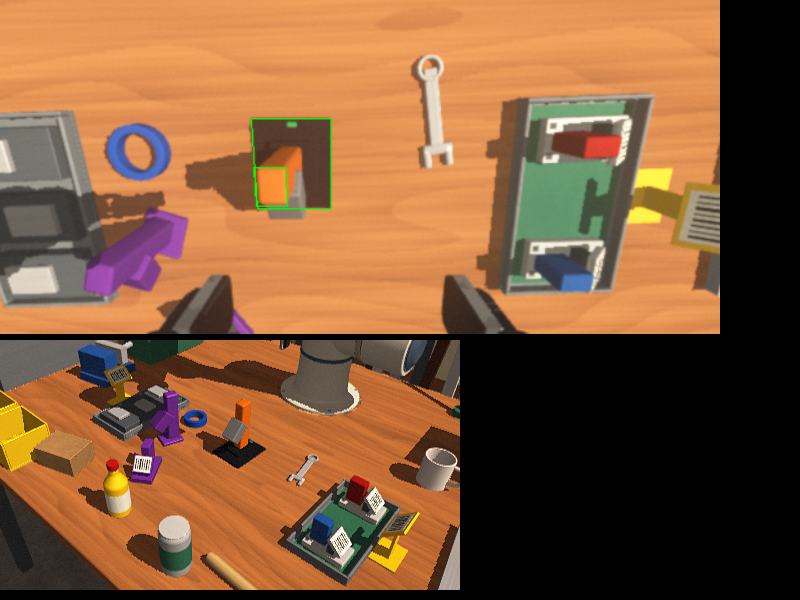

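Both holders stand upright in the green tray. The scanner stands centred on the pad, with the pad and handle outlines matching. Tape, wrench and the look-alikes are untouched, so I'm handing in.

```bash
python3 -c "
from rig import bot
print(bot.close_job())"
```

```text
the job is handed in; nothing more can be done
None
```

I held the scanner on the red label, then the blue (there was no yellow holder), set both holders upright in the empty left tray, held it on that tray's sign and stood it back in the middle of its pad. The job is handed in at about 55 s; the rig gives no read confirmation or verdict, so the three readings rest on measured aim and hold times of over two seconds.

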